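# Load a rotary cell balancer, index it and switch it on

## Task

Flip the toggle on the grey box to OFF (white strip) and turn the empty disc until its rim notch faces the white mark; then lay every green cell from the blue mat flat in a bay of its own on the disc, brass end towards the hub. When all are in, turn the disc until the notch faces the red mark, check that every cell still lies in its bay, and only then flip the toggle back to ON (green strip). The blue lugs near the disc's edge are there to push on; leave the other things on the bench where they are.

Things in the scene. Friction and masses are not known exactly. Their poses are not given: they have to be found in the camera images.
- red_mark (a point): the red (charge) mark: tip of a fixed red block standing on the black base just outside the disc's rim (block 13 mm radial, 8 mm wide, from 99 to 112 mm from the axis, its top level with the disc's top). This point lies 95 mm from the axis, where the notch is when it faces the mark
- white_mark (a point): the white (load) mark: a white block of the same kind, 2.2 rad counter-clockwise (from above) round the base from the red one; this point lies 95 mm from the axis too
- carousel (a joint): the turning angle (rad, either way without stop, counter-clockwise from above positive) of the aluminium disc about its vertical axis; 0 (or any whole turn) = notch faces the red mark, 2.2 = white mark. It starts 0.65 rad or more away from both. Friction of about 0.2 N m holds it wherever it is left
- hub (a point): centre of the aluminium disc, on its flat top face 30 mm above the table. The disc is 190 mm in diameter, 12 mm thick; a black hub, radius 27 mm, stands 14 mm above the face. Four blue upright lugs, 12 mm in diameter and 24 mm high above the face, stand near its edge 77 mm from the axis, at 0 (just inside the notch), 90, 180 and 270 degrees from the notch; push them sideways to turn the disc. It turns on a fixed round black base 224 mm across, 14 mm high
- notch (a point): the notch in the disc's rim (18 mm wide, 12 mm deep), at the rim 95 mm from the axis, at the height of the disc's top face
- bay0 (a point): centre of bay 0 on the disc's top face, 56 mm from the axis, at 45 degrees counter-clockwise from the notch. A bay is a grey radial strip 56 mm long (28 to 85 mm from the axis) and 28 mm wide between two black rails 4 mm wide and 6 mm high, closed by the hub inside and a 6 mm lip outside; its long axis is the line from hub to bay. It turns with the disc
- bay1 (a point): centre of bay 1 on the disc's top face, 56 mm from the axis, at 135 degrees counter-clockwise from the notch. A bay is a grey radial strip 56 mm long (28 to 85 mm from the axis) and 28 mm wide between two black rails 4 mm wide and 6 mm high, closed by the hub inside and a 6 mm lip outside; its long axis is the line from hub to bay. It turns with the disc
- bay2 (a point): centre of bay 2 on the disc's top face, 56 mm from the axis, at 225 degrees counter-clockwise from the notch. A bay is a grey radial strip 56 mm long (28 to 85 mm from the axis) and 28 mm wide between two black rails 4 mm wide and 6 mm high, closed by the hub inside and a 6 mm lip outside; its long axis is the line from hub to bay. It turns with the disc
- bay3 (a point): centre of bay 3 on the disc's top face, 56 mm from the axis, at 315 degrees counter-clockwise from the notch. A bay is a grey radial strip 56 mm long (28 to 85 mm from the axis) and 28 mm wide between two black rails 4 mm wide and 6 mm high, closed by the hub inside and a 6 mm lip outside; its long axis is the line from hub to bay. It turns with the disc
- switch_box: fixed grey switch box, 100 x 80 x 45 mm high; origin at the centre of its underside. Its x axis points from the white OFF strip to the green ON strip on its lid
- toggle (a joint): over-centre toggle lever on the box lid (rad): +0.42 = ON, leaning to the box's +x (green strip); -0.42 = OFF, leaning to -x (white strip). It snaps away from the middle (0) to either end; about 1 N at the knob moves it (a ballasted lever that falls to either side)
- toggle_tip (a point): centre of the red ball knob (15 mm diameter) at the end of the toggle lever (10 mm thick); 42 mm from the pivot, which lies 43 mm above the table at the box's centre, so the knob is about 81 mm above the table and swings 17 mm either side of the centre
- cell0_mid (a point): centre of cell 0: loose green square battery cell, 50 mm long, 22 x 22 mm, about 50 g, white band round one end and a brass band and end cap on the other. x axis = along its length towards the brass end. It starts lying on the 3 mm thick blue mat (175 x 165 mm). It may be absent
- cell1_mid (a point): centre of cell 1: loose green square battery cell, 50 mm long, 22 x 22 mm, about 50 g, white band round one end and a brass band and end cap on the other. x axis = along its length towards the brass end. It starts lying on the 3 mm thick blue mat (175 x 165 mm). It may be absent
- cell2_mid (a point): centre of cell 2: loose green square battery cell, 50 mm long, 22 x 22 mm, about 50 g, white band round one end and a brass band and end cap on the other. x axis = along its length towards the brass end. It starts lying on the 3 mm thick blue mat (175 x 165 mm). It may be absent
- cell3_mid (a point): centre of cell 3: loose green square battery cell, 50 mm long, 22 x 22 mm, about 50 g, white band round one end and a brass band and end cap on the other. x axis = along its length towards the brass end. It starts lying on the 3 mm thick blue mat (175 x 165 mm). It may be absent
- board: small blue circuit board, 46 x 28 x 8 mm, in front of the robot; bystander, origin at the centre of its underside
- driver: screwdriver, 150 mm, in front of the robot; bystander, origin at the centre of its underside
- tape: black roll of tape, 80 mm across, 19 mm high; bystander, origin at the centre of its underside
- solder: grey solder spool, 54 mm across, 40 mm high; bystander, origin at the centre of its underside
- meter: yellow multimeter, 150 x 75 x 40 mm; bystander, origin at the centre of its underside
- pack: green battery pack with a board on it, 110 x 62 x 39 mm; bystander, origin at the centre of its underside
There are look-alikes about, which are no part of the job. What is shaped like the part that bears cell1_mid but pink is not meant. What is shaped like the part that bears cell2_mid but brown is not meant.

How it is judged:
On the way, in this order (a step that is already met when the one before it is completed fails the run):
1. the toggle is switched OFF (value of joint toggle below -0.3 rad), for 0.2 s.
2. with the toggle OFF and no cell on the disc, the notch faces the white mark (horizontal distance between notch and white_mark below 0.008 m and value of joint toggle below -0.3 rad and horizontal distance between each of cell0_mid, cell1_mid, cell2_mid, cell3_mid and hub above 0.09 m), for 0.2 s.
3. with the notch still at the white mark (within 15 mm) and the toggle OFF, every cell lies in a bay with its brass end to the hub ((horizontal distance between cell0_mid and bay0 below 0.008 m or horizontal distance between cell0_mid and bay1 below 0.008 m or horizontal distance between cell0_mid and bay2 below 0.008 m or horizontal distance between cell0_mid and bay3 below 0.008 m) and x of hub in the frame of cell0_mid above 0.03 m and z of each of cell0_mid, cell1_mid, cell2_mid, cell3_mid in the frame of hub below 0.015 m and angle between cell0_mid's own x axis and vertical between 1.43 and 1.71 rad and linear speed of each of cell0, cell1, cell2, cell3 below 0.03 m/s and (horizontal distance between cell1_mid and bay0 below 0.008 m or horizontal distance between cell1_mid and bay1 below 0.008 m or horizontal distance between cell1_mid and bay2 below 0.008 m or horizontal distance between cell1_mid and bay3 below 0.008 m) and x of hub in the frame of cell1_mid above 0.03 m and angle between cell1_mid's own x axis and vertical between 1.43 and 1.71 rad and (horizontal distance between cell2_mid and bay0 below 0.008 m or horizontal distance between cell2_mid and bay1 below 0.008 m or horizontal distance between cell2_mid and bay2 below 0.008 m or horizontal distance between cell2_mid and bay3 below 0.008 m) and x of hub in the frame of cell2_mid above 0.03 m and angle between cell2_mid's own x axis and vertical between 1.43 and 1.71 rad and (horizontal distance between cell3_mid and bay0 below 0.008 m or horizontal distance between cell3_mid and bay1 below 0.008 m or horizontal distance between cell3_mid and bay2 below 0.008 m or horizontal distance between cell3_mid and bay3 below 0.008 m) and x of hub in the frame of cell3_mid above 0.03 m and angle between cell3_mid's own x axis and vertical between 1.43 and 1.71 rad and horizontal distance between notch and white_mark below 0.015 m and value of joint toggle below -0.3 rad), for 0.2 s.
4. with the toggle OFF and every cell in its bay, the notch faces the red mark ((horizontal distance between cell0_mid and bay0 below 0.008 m or horizontal distance between cell0_mid and bay1 below 0.008 m or horizontal distance between cell0_mid and bay2 below 0.008 m or horizontal distance between cell0_mid and bay3 below 0.008 m) and x of hub in the frame of cell0_mid above 0.03 m and z of each of cell0_mid, cell1_mid, cell2_mid, cell3_mid in the frame of hub below 0.015 m and angle between cell0_mid's own x axis and vertical between 1.43 and 1.71 rad and linear speed of each of cell0, cell1, cell2, cell3 below 0.03 m/s and (horizontal distance between cell1_mid and bay0 below 0.008 m or horizontal distance between cell1_mid and bay1 below 0.008 m or horizontal distance between cell1_mid and bay2 below 0.008 m or horizontal distance between cell1_mid and bay3 below 0.008 m) and x of hub in the frame of cell1_mid above 0.03 m and angle between cell1_mid's own x axis and vertical between 1.43 and 1.71 rad and (horizontal distance between cell2_mid and bay0 below 0.008 m or horizontal distance between cell2_mid and bay1 below 0.008 m or horizontal distance between cell2_mid and bay2 below 0.008 m or horizontal distance between cell2_mid and bay3 below 0.008 m) and x of hub in the frame of cell2_mid above 0.03 m and angle between cell2_mid's own x axis and vertical between 1.43 and 1.71 rad and (horizontal distance between cell3_mid and bay0 below 0.008 m or horizontal distance between cell3_mid and bay1 below 0.008 m or horizontal distance between cell3_mid and bay2 below 0.008 m or horizontal distance between cell3_mid and bay3 below 0.008 m) and x of hub in the frame of cell3_mid above 0.03 m and angle between cell3_mid's own x axis and vertical between 1.43 and 1.71 rad and horizontal distance between notch and red_mark below 0.008 m and value of joint toggle below -0.3 rad), for 0.2 s.
5. the toggle is switched ON (value of joint toggle above 0.3 rad), for 0.2 s.
At the end, for the whole second after the job is handed in: every cell present lies flat (within 8 degrees) and at rest in a bay, its centre within 8 mm of the bay's centre and its brass end to the hub; the notch is within 8 mm of the red mark (about 5 degrees) and the disc is still; the toggle is ON ((horizontal distance between cell0_mid and bay0 below 0.008 m or horizontal distance between cell0_mid and bay1 below 0.008 m or horizontal distance between cell0_mid and bay2 below 0.008 m or horizontal distance between cell0_mid and bay3 below 0.008 m) and x of hub in the frame of cell0_mid above 0.03 m and z of each of cell0_mid, cell1_mid, cell2_mid, cell3_mid in the frame of hub below 0.015 m and angle between cell0_mid's own x axis and vertical between 1.43 and 1.71 rad and linear speed of each of cell0, cell1, cell2, cell3 below 0.03 m/s and (horizontal distance between cell1_mid and bay0 below 0.008 m or horizontal distance between cell1_mid and bay1 below 0.008 m or horizontal distance between cell1_mid and bay2 below 0.008 m or horizontal distance between cell1_mid and bay3 below 0.008 m) and x of hub in the frame of cell1_mid above 0.03 m and angle between cell1_mid's own x axis and vertical between 1.43 and 1.71 rad and (horizontal distance between cell2_mid and bay0 below 0.008 m or horizontal distance between cell2_mid and bay1 below 0.008 m or horizontal distance between cell2_mid and bay2 below 0.008 m or horizontal distance between cell2_mid and bay3 below 0.008 m) and x of hub in the frame of cell2_mid above 0.03 m and angle between cell2_mid's own x axis and vertical between 1.43 and 1.71 rad and (horizontal distance between cell3_mid and bay0 below 0.008 m or horizontal distance between cell3_mid and bay1 below 0.008 m or horizontal distance between cell3_mid and bay2 below 0.008 m or horizontal distance between cell3_mid and bay3 below 0.008 m) and x of hub in the frame of cell3_mid above 0.03 m and angle between cell3_mid's own x axis and vertical between 1.43 and 1.71 rad and horizontal distance between notch and red_mark below 0.008 m and value of joint toggle above 0.3 rad and velocity of joint carousel between -0.05 and 0.05 rad/s); the robot touches nothing.
It fails at once if the toggle is ON with a cell on the disc while the notch is away from the red mark (by more than 15 mm) (value of joint toggle above 0.2 rad and horizontal distance between notch and red_mark above 0.015 m and ((horizontal distance between cell0_mid and hub below 0.085 m and z of cell0_mid in the frame of hub below 0.016 m) or (horizontal distance between cell1_mid and hub below 0.085 m and z of cell1_mid in the frame of hub below 0.016 m) or (horizontal distance between cell2_mid and hub below 0.085 m and z of cell2_mid in the frame of hub below 0.016 m) or (horizontal distance between cell3_mid and hub below 0.085 m and z of cell3_mid in the frame of hub below 0.016 m))).
It fails at once if another thing on the bench is pushed more than 40 mm away (distance of any of board, driver, tape, solder, meter, pack from where it was at the start of the episode above 0.04 m).
Of cell0, cell1, cell2, cell3 only 3 to 4 are there at a start; the rules pass over those that are not, and their reading is None.
At some moment in a run one of cell0, cell1, cell2, cell3 may be knocked a few centimetres aside while the robot is not near it.
Once in a run the grip may slacken for a moment while it holds something.
It also fails if it takes over 210 s, if anything falls off the work surface, if the arm or the gripper's body presses on something with over 40 N, if the wrist force passes 120 N, or if a joint passes its speed limit or range.

## Robot

A 7-joint arm with a two-finger parallel gripper is mounted at the origin on the work surface. World frame = base frame: x ahead of the robot, y to its left, z up, the work surface at z = 0. Lengths are in m, angles in rad, forces in N, time in s.
With the tool pointing down it reaches from about 0.4 to 0.875 m from the base axis. Payload 6.5 kg.
Tool frame: the origin (TCP) lies at the very end of the fingers, on their centre line; the grasp point (between the pads) lies 19 mm behind it; z points along the fingers, y is the line along which they close (so a half turn about z gives the same grasp; the last joint's range is limited). The gripper opens to 85 mm and grips with 20 to 120 N. Pads are 22 mm wide; open, the fingers measure 114 mm over their backs; the gripper's body (76 mm by 85 mm) begins 54 mm behind the grasp point. The pads swing forward as they close: fully open they stand 13 mm farther back than shut.
Start: joints at [1.108, 0.536, -0.004, 1.538, 0.003, 1.067, -0.071], TCP at [0.251, -0.599, 0.231] pointing down, gripper open.
Joint ranges: [-2.7, 2.7], [-0.37, 2.16], [-1.27, 1.26], [0.24, 2.4], [-1.31, 4.45], [0.19, 1.91], [-2.76, 2.76]. Speed limits (rad/s): [2.39, 2.39, 3.14, 3.14, 3.14, 3.14, 3.14].

## Interface

Orientations are given as a rotation vector (axis times angle).
In Python, from cell import telemetry, cams, sign_off gives the robot as it stands. The module is installed in compiled form; this text tells all that it offers.
- The arm moves only by the tool carry_out, never from a script. Its argument "increments" is a list of rows, each a list of 3 entries, a list of its own where there are three numbers: the closure, from 0 (fully open) to 1 (shut), then the shift along the tool's x, y, z in mm, then the turn, a rotation vector about the tool's x, y, z in degrees. A call has 1 to 20 rows; each row is the pose to reach, as a shift and turn from the pose commanded when the call began, along the tool's axes at that moment; what a row does not reach only later rows make up. A row lasts 1/10 s, in which the tool goes at most 50 mm and 8.59 degrees, less where a joint would pass 70% of its speed; a pose out of reach is approached as far as the arm can. A call with a gripper value outside its range is refused whole. The fingers move at their own pace and stop on an object; "force" is the grip in N (left out, the last holds). Time passes only in rows, so rows that repeat a pose let the fingers close. It gives the time, the measured TCP pose, the force, the opening and the grip force at its end, in the units of the state.
- telemetry.sense(): the state, without advancing time (a new reading comes with each control period).
- cams.grab_frame(name): name is "side" or "top" or "wrist"; returns the picture (384x512x3 uint8, red, green, blue); there is no depth.
- cams.camera_params(name): a dict with "mtx" (3x3 intrinsics, pixels), "k1" (the pictures are not rectified: a ray, as slopes to the right and down, at radius r is drawn at 1 + k1 r^2 times it, then the intrinsics apply), "rvec" (rotation vector, rad) and "tvec" (3), from world to camera coordinates, as OpenCV has them. Camera axes: x right, y down, z forward; pixel columns grow to the right and rows downward; lengths in m; the calibration is good to about 2 mm. A picture is of the moment at which its call begins: read the wrist's pose just before it. camera_params takes no time and is no camera call; for the wrist camera it gives the pose at the moment of the call.
- sign_off(): hands the job in; it is judged then, once.
The state is a dict: "time_s": time; "joints": joint angles; "qvel": joint speeds; "tau": joint torques, N m; "ee_pos": TCP position; "tcp_rot": TCP orientation; "ft_force": force on the tool from outside, world axes, zero at the start; "torque": the same for the moment, N m; "width": finger opening in m; "grip_force": force on a finger pad.
Only numpy, scipy, OpenCV 4.12 (cv2) and the standard library are available. Lean on these libraries where they do the work, as an engineer would, in place of code of your own. Each camera call takes 0.05 s, during which the arm holds its last target. There are 200 camera calls.

## Working session

There is one attempt and no reset: what is moved stays moved. The work goes in short steps, Python scripts to look and compute and a tool call to move; the robot and the scene stay as the last step left them, time stands still between calls to the robot, and variables do not carry over. Pictures are saved under pics/ and viewed, at most 14 in all, crops included, and the job is handed in when it is done.

Besides the shell and the picture viewer there is one more tool, called as a command line: name --argument value ..., lists and objects as JSON in quotes. carry_out: Moves the arm, as the interface text tells. Its arguments: {"type":"object","properties":{"increments":{"type":"array","items":{"type":"array"}},"force":{"type":"number"}},"required":["increments"]}

```bash
mkdir -p pics; cat > h.py <<'E'
import numpy as np, cv2
from cell import telemetry, cams, sign_off
from scipy.spatial.transform import Rotation as R
def grab(n,save=None):
    p=cams.camera_params(n); im=cams.grab_frame(n)
    if save: cv2.imwrite('pics/'+save,im[:,:,::-1])
    return im,p
def ray(p,uv):
    K=np.array(p['mtx']); uv=np.atleast_2d(uv).astype(float)
    D=np.array([(uv[:,0]-K[0,2])/K[0,0],(uv[:,1]-K[1,2])/K[1,1]]).T
    d=D.copy()
    for _ in range(20): d=D/(1+p['k1']*(d**2).sum(1,keepdims=True))
    Rm=cv2.Rodrigues(np.array(p['rvec'],float))[0]
    return -Rm.T@np.array(p['tvec']).ravel(), np.c_[d,np.ones(len(d))]@Rm
def plane(p,uv,z):
    c,d=ray(p,uv); return c+d*((z-c[2])/d[:,2:])
def proj(p,X):
    Rm=cv2.Rodrigues(np.array(p['rvec'],float))[0]; K=np.array(p['mtx'])
    q=np.atleast_2d(X)@Rm.T+np.array(p['tvec']).ravel(); s=q[:,:2]/q[:,2:]
    s=s*(1+p['k1']*(s**2).sum(1,keepdims=True)); return s*[K[0,0],K[1,1]]+K[:2,2]
def totool(dx):
    s=telemetry.sense(); return R.from_rotvec(s['tcp_rot']).inv().apply(dx)*1000
E
python3 - <<'E'
from h import *
for n in('top','side','wrist'):
    im,p=grab(n,n+'0.png'); c,_=ray(p,[256,192]); print(n,c,plane(p,[[0,0],[511,0],[511,383],[0,383],[256,192]],0)[:,:2].round(3).tolist(),p['k1'])
s=telemetry.sense();print(s); print(R.from_rotvec(s['tcp_rot']).as_matrix().round(3))
a=[cv2.imread(f'pics/{n}0.png') for n in('top','side')]
E
```

```text
top [ 0.3954208  -0.01910354  1.37465468] [[1.449, 1.114], [1.451, -1.146], [-0.147, -0.999], [-0.149, 0.962], [0.59, -0.019]] -0.09531662126169749
side [-0.09068888  0.98459661  0.83276152] [[3.983, -1.498], [0.366, -3.607], [-0.192, 0.212], [0.658, 0.745], [0.598, -0.111]] 0.0015611009835613024
wrist [ 0.32463475 -0.56971939  0.37179762] [[0.302, -0.271], [0.512, -0.779], [0.064, -1.116], [-0.266, -0.346], [0.207, -0.61]] -0.09030220129149057
{'time_s': 0.15, 'joints': array([ 1.10780933,  0.53700467, -0.00442317,  1.53860737,  0.00259491,
        1.06728338, -0.07121651]), 'qvel': array([ 0.00034117, -0.00226344,  0.00271624, -0.00272545, -0.00213712,
        0.0009857 ,  0.00152022]), 'tau': array([ 1.49151831e-03, -5.83787906e+01,  1.04953676e+00, -2.59352517e+01,
        1.25098447e-02,  6.49415713e-03, -3.26919053e-05]), 'ee_pos': array([ 0.25100455, -0.59907908,  0.2306215 ]), 'tcp_rot': array([-3.07873308e+00, -6.19005130e-01,  5.55364004e-04]), 'ft_force': array([-1.44088259, -0.38433502,  0.457149  ]), 'torque': array([ 0.03472039, -0.05136204, -0.00429148]), 'grip_force': 0.0, 'width': 0.08548172753802617}
[[ 0.922  0.386 -0.001]
 [ 0.386 -0.922  0.001]
 [-0.    -0.001 -1.   ]]
```

View pics/top0.png

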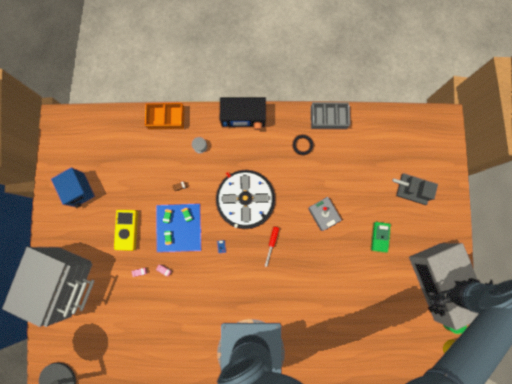

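View pics/side0.png

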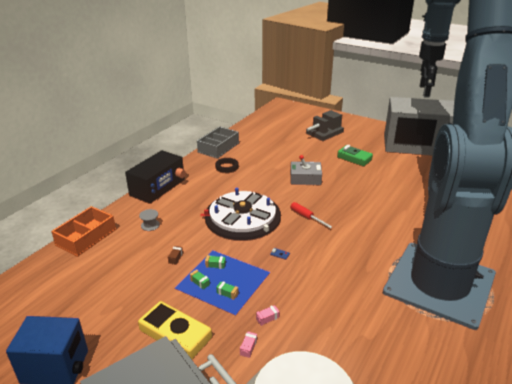

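The top view shows three green cells on the blue mat, at (168,215), (187,214) and (168,238). The pink ones at (139,271) and (164,270) and the brown one at (180,186) are look-alikes. The disc is at (245,198) and the switch box at (325,213). The crop below enlarges this area.

```bash
python3 - <<'E'
from h import *
a=cv2.imread('pics/top0.png'); p=cams.camera_params('top')
cv2.imwrite('pics/c1.png',cv2.resize(a[160:280,130:350],None,fx=3.6,fy=3.6,interpolation=cv2.INTER_CUBIC))
print('disc',plane(p,[245,197],.03),'box',plane(p,[325,213],.045),'cells',plane(p,[[168,215],[187,214],[168,238]],.025))
E
```

```text
disc [[0.56680211 0.02101398 0.03      ]] box [[ 0.50679876 -0.26940393  0.045     ]] cells [[0.50039461 0.30465381 0.025     ]
 [0.50426616 0.23422704 0.025     ]
 [0.41600461 0.30248019 0.025     ]]
```

View pics/c1.png

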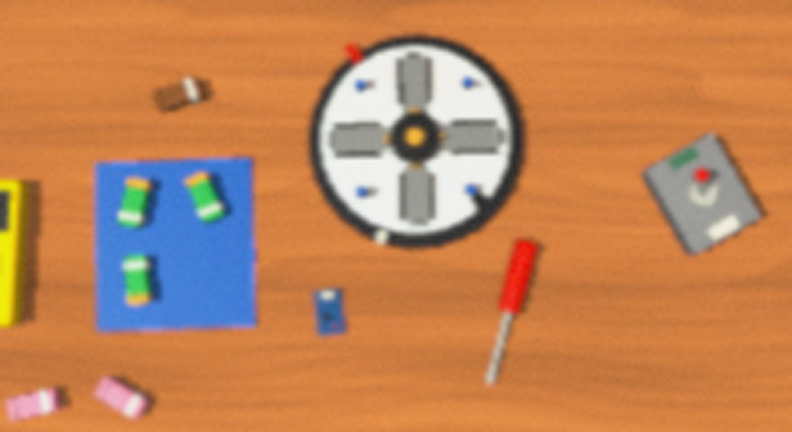

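The crop confirms three green cells, each with one orange (brass) end and one white end. The pinks at lower left and the brown at (180,95) don't fit. The toggle leans to the green strip, which is ON. The notch is at about -134°, red at 36° and white at 161°. I'll move over the box.

carry_out --increments '[[1, [418, -211, 0], [0, 0, -6]], [1, [418, -211, 0], [0, 0, -6]], [1, [418, -211, 0], [0, 0, -6]], [1, [418, -211, 0], [0, 0, -6]], [1, [418, -211, 0], [0, 0, -6]], [1, [418, -211, 0], [0, 0, -6]], [1, [418, -211, 0], [0, 0, -6]], [1, [418, -211, 0], [0, 0, -6]], [1, [418, -211, 0], [0, 0, -6]], [1, [418, -211, 0], [0, 0, -6]], [1, [418, -211, 0], [0, 0, -6]], [1, [418, -211, 0], [0, 0, -6]]]' --force 40

```text
time_s: 1.35
ee_pos: [0.5546, -0.2437, 0.2309]
tcp_rot: [3.043, 0.78, -0.002]
ft_force: [-0.7, -0.7, 1.3]
width: 0.0
grip_force: 0.0
```

```bash
python3 - <<'E'
from h import *
s=telemetry.sense(); print(s['ee_pos'],s['width'],R.from_rotvec(s['tcp_rot']).as_matrix().round(3).tolist())
im,p=grab('wrist','w1.png')
hsv=cv2.cvtColor(im,cv2.COLOR_RGB2HSV)
for nm,lo,hi,z in(('red',(0,150,60),(6,255,255),.081),('green',(45,60,30),(90,255,255),.045)):
    m=cv2.inRange(hsv,lo,hi); n,l,st,c=cv2.connectedComponentsWithStats(m)
    for i in range(1,n):
        if st[i,4]>60: print(nm,c[i].round(),st[i,4],plane(p,c[i],z).round(4))
E
```

```text
[ 0.55463098 -0.24372989  0.23087752] 2.7259307340445883e-05 [[0.877, 0.481, -0.001], [0.481, -0.877, -0.0], [-0.001, -0.0, -1.0]]
red [ 87. 189.] 1394 [[ 0.4626 -0.1082  0.081 ]]
red [261. 213.] 169 [[ 0.5206 -0.262   0.081 ]]
green [261. 178.] 290 [[ 0.5406 -0.2511  0.045 ]]
green [391. 303.] 720 [[ 0.48   -0.4598  0.045 ]]
green [366. 344.] 197 [[ 0.4147 -0.4689  0.045 ]]
```

View pics/w1.png

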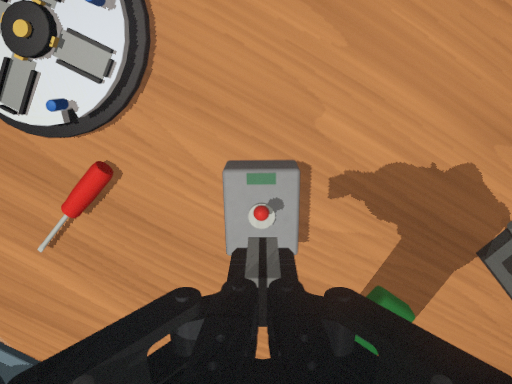

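The wrist view shows the knob at (261,213) and the fingers straight behind it. I'll descend beside the knob and push along -x.

carry_out --increments '[[1, [0, 0, 45], [0, 0, 0]], [1, [0, 0, 90], [0, 0, 0]], [1, [0, 0, 135], [0, 0, 0]], [1, [0, 0, 164], [0, 0, 0]], [1, [0, 0, 164], [0, 0, 0]], [1, [-12, 0, 164], [0, 0, 0]], [1, [-22, 0, 164], [0, 0, 0]], [1, [-32, 0, 164], [0, 0, 0]], [1, [-42, 0, 164], [0, 0, 0]], [1, [-52, 0, 164], [0, 0, 0]], [1, [-52, 0, 164], [0, 0, 0]], [1, [-40, 0, 164], [0, 0, 0]], [1, [0, 0, 164], [0, 0, 0]], [1, [0, 0, 120], [0, 0, 0]], [1, [0, 0, 70], [0, 0, 0]], [1, [0, 0, 20], [0, 0, 0]], [1, [0, 0, 0], [0, 0, 0]], [1, [0, 0, 0], [0, 0, 0]]]'

```text
time_s: 3.2
ee_pos: [0.5582, -0.2433, 0.2353]
tcp_rot: [3.039, 0.78, 0.009]
ft_force: [-0.2, -0.5, 0.5]
width: 0.0
grip_force: 0.0
```

```bash
python3 - <<'E'
from h import *
im,p=grab('wrist','w2.png')
hsv=cv2.cvtColor(im,cv2.COLOR_RGB2HSV)
for nm,lo,hi,z in(('red',(0,150,60),(6,255,255),.081),('green',(45,60,30),(90,255,255),.045)):
    m=cv2.inRange(hsv,lo,hi); n,l,st,c=cv2.connectedComponentsWithStats(m)
    for i in range(1,n):
        if st[i,4]>30: print(nm,c[i].round(),st[i,4],plane(p,c[i],z).round(4))
E
```

```text
red [ 87. 192.] 1353 [[ 0.4624 -0.1076  0.081 ]]
green [259. 181.] 287 [[ 0.5406 -0.2511  0.045 ]]
green [388. 303.] 571 [[ 0.4819 -0.4592  0.045 ]]
green [365. 344.] 184 [[ 0.4176 -0.4709  0.045 ]]
```

carry_out --increments '[[1, [99, -161, -115], [0, 0, -63]], [1, [99, -161, -115], [0, 0, -63]], [1, [99, -161, -115], [0, 0, -63]], [1, [99, -161, -115], [0, 0, -63]], [1, [99, -161, -115], [0, 0, -63]], [1, [99, -161, -115], [0, 0, -63]], [1, [99, -161, -115], [0, 0, -63]], [1, [99, -161, -115], [0, 0, -63]], [1, [99, -161, -115], [0, 0, -63]], [0.6, [99, -161, -115], [0, 0, -63]], [0.6, [99, -161, -115], [0, 0, -63]]]'

```text
time_s: 4.35
ee_pos: [0.5644, -0.0544, 0.3455]
tcp_rot: [-2.188, -2.253, 0.001]
ft_force: [0.7, -0.4, 0.3]
width: 0.0281
grip_force: 0.0
```

```bash
python3 - <<'E'
from h import *
s=telemetry.sense(); print(s['ee_pos'],s['width'],R.from_rotvec(s['tcp_rot']).as_matrix().round(3).tolist())
im,p=grab('wrist','w3.png')
hsv=cv2.cvtColor(im,cv2.COLOR_RGB2HSV)
for nm,lo,hi,z in(('red',(0,150,60),(6,255,255),.03),('gold',(15,150,80),(28,255,255),.044),('blue',(105,120,30),(125,255,255),.054)):
    m=cv2.inRange(hsv,lo,hi); n,l,st,c=cv2.connectedComponentsWithStats(m)
    for i in range(1,n):
        if st[i,4]>40: print(nm,c[i].round(),st[i,4],plane(p,c[i],z).round(4))
t,_=grab('top','t1.png')
v=cv2.hconcat([cv2.imread('pics/w3.png'),cv2.resize(cv2.imread('pics/t1.png')[180:250,290:360],None,fx=3.5,fy=3.5)[:, :].copy()] ) if 0 else None
c=cv2.imread('pics/w3.png'); c[-140:,-140:]=cv2.resize(cv2.imread('pics/t1.png')[190:235,302:347],(140,140)); cv2.imwrite('pics/w3b.png',c)
E
```

```text
[ 0.56435358 -0.05442806  0.34550594] 0.02809021045559121 [[-0.029, 1.0, -0.001], [1.0, 0.029, 0.0], [0.0, -0.001, -1.0]]
red [333.  37.] 154 [[0.6505 0.0824 0.03  ]]
red [164. 156.] 885 [[ 0.4282 -0.0803  0.03  ]]
blue [133.  15.] 541 [[0.404  0.0991 0.054 ]]
blue [489.  34.] 44 [[0.844  0.0964 0.054 ]]
blue [218.  38.] 65 [[0.5074 0.0727 0.054 ]]
blue [307.  39.] 59 [[0.6149 0.0753 0.054 ]]
blue [481.  78.] 466 [[0.8427 0.0413 0.054 ]]
blue [220. 128.] 65 [[ 0.5099 -0.0351  0.054 ]]
blue [304. 128.] 54 [[ 0.6173 -0.032   0.054 ]]
```

View pics/w3b.png

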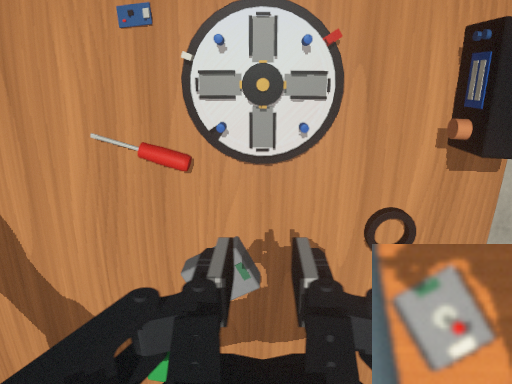

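The inset shows the knob at the white strip, so the toggle is OFF. In the wrist view the hub is at about (263,85) and the notch with its lug at (220,128). The white mark is at (187,56) and red at (333,37). I'll grip the notch lug.

carry_out --increments '[[0.45, [21, -54, 50], [0, 0, 0]], [0.45, [21, -54, 100], [0, 0, 0]], [0.45, [21, -54, 150], [0, 0, 0]], [0.45, [21, -54, 200], [0, 0, 0]], [0.45, [21, -54, 245], [0, 0, 0]], [0.45, [21, -54, 270], [0, 0, 0]], [0.45, [21, -54, 290], [0, 0, 0]], [0.45, [21, -54, 307], [0, 0, 0]], [0.45, [21, -54, 307], [0, 0, 0]], [1, [21, -54, 307], [0, 0, 0]], [1, [21, -54, 307], [0, 0, 0]], [1, [21, -54, 307], [0, 0, 0]], [1, [21, -54, 307], [0, 0, 0]], [1, [21, -54, 307], [0, 0, 0]]]' --force 30

```text
time_s: 5.85
ee_pos: [0.5099, -0.0358, 0.0403]
tcp_rot: [2.188, 2.254, -0.001]
ft_force: [-2.7, -1.9, 6.5]
width: 0.0101
grip_force: 29.3
```

```bash
python3 - <<'E'
from h import *
p=cams.camera_params('wrist');s=telemetry.sense(); print(s['ee_pos'],s['width'],s['ft_force'])
M=R.from_rotvec(s['tcp_rot'])
a0=-133.5
for a in np.linspace(0,-65.2,14)[1:]:
    f=lambda d:77*np.array([np.cos(np.radians(d)),np.sin(np.radians(d)),0])
    print(round(a,1),M.inv().apply(f(a0+a)-f(a0)).round(1).tolist())
E
```

```text
[ 0.50990046 -0.03575079  0.04032179] 0.010100488926677446 [-2.71811123 -1.94763481  6.48215392]
-5.0 [5.0, -4.5, -0.0]
-10.0 [10.3, -8.6, -0.0]
-15.0 [16.0, -12.2, -0.0]
-20.1 [22.0, -15.3, -0.0]
-25.1 [28.3, -17.8, -0.0]
-30.1 [34.7, -19.8, -0.0]
-35.1 [41.3, -21.3, -0.0]
-40.1 [48.0, -22.1, -0.0]
-45.1 [54.7, -22.4, -0.1]
-50.2 [61.4, -22.0, -0.1]
-55.2 [68.1, -21.1, -0.1]
-60.2 [74.7, -19.6, -0.1]
-65.2 [81.1, -17.5, -0.1]
```

carry_out --increments '[[1, [5, -4.5, 0], [0, 0, 0]], [1, [10, -8.5, 0], [0, 0, 0]], [1, [16, -12, 0], [0, 0, 0]], [1, [22, -15, 0], [0, 0, 0]], [1, [28, -18, 0], [0, 0, 0]], [1, [35, -20, 0], [0, 0, 0]], [1, [41, -21, 0], [0, 0, 0]], [1, [48, -22, 0], [0, 0, 0]], [1, [55, -22.5, 0], [0, 0, 0]], [1, [61.5, -22, 0], [0, 0, 0]], [1, [68, -21, 0], [0, 0, 0]], [1, [75, -19.5, 0], [0, 0, 0]], [1, [81, -17.5, 0], [0, 0, 0]], [1, [81, -17.5, 0], [0, 0, 0]], [1, [81, -17.5, 0], [0, 0, 0]]]'

```text
time_s: 7.35
ee_pos: [0.4875, 0.0468, 0.04]
tcp_rot: [-2.184, -2.254, 0.004]
ft_force: [-8.9, 1.7, 15.9]
width: 0.0105
grip_force: 31.0
```

carry_out --increments '[[0.45, [0, 0, 0], [0, 0, 0]], [0.45, [0, 0, 0], [0, 0, 0]], [0.45, [0, 0, 0], [0, 0, 0]], [0.45, [-30, 0, -50], [0, 0, 0]], [0.45, [-80, 0, -100], [0, 0, 0]], [0.45, [-110, 30, -150], [0, 0, 0]], [0.45, [-110, 60, -200], [0, 0, 0]], [0.45, [-110, 60, -250], [0, 0, 0]], [0.45, [-110, 60, -250], [0, 0, 0]], [0.45, [-110, 60, -250], [0, 0, 0]]]'

```text
time_s: 8.35
ee_pos: [0.5578, -0.0637, 0.2953]
tcp_rot: [2.183, 2.246, 0.012]
ft_force: [0.2, -0.6, 0.4]
width: 0.047
grip_force: 0.0
```

```bash
cat > disc.py <<'E'
from h import *
def disc(save):
    im,p=grab('wrist',save)
    hsv=cv2.cvtColor(im,cv2.COLOR_RGB2HSV)
    m=cv2.inRange(hsv,(105,120,30),(125,255,255)); n,l,st,c=cv2.connectedComponentsWithStats(m)
    hub0=np.array([.5624,.0202]); L=[]
    for i in range(1,n):
        if st[i,4]>25:
            X=plane(p,c[i],.050)[0,:2]
            if abs(np.hypot(*(X-hub0))-.077)<.012: L.append(X)
    L=np.array(L); h=L.mean(0); print('lugs',len(L),'hub',h.round(4),'ang',np.degrees(np.arctan2(*(L-h).T[::-1])).round(1))
    m=cv2.inRange(hsv,(0,150,60),(6,255,255)); n,l,st,c=cv2.connectedComponentsWithStats(m)
    for i in range(1,n):
        X=plane(p,c[i],.026)[0,:2]
        if st[i,4]>40 and np.hypot(*(X-h))<.14: print('red',c[i].round(),(X).round(4),np.degrees(np.arctan2(*(X-h)[::-1])))
    # white disc face vs dark: polar profile on disc-top plane for notch at r=.09, marks at r=.106
    a=np.radians(np.arange(0,360,.5))
    for nm,r,z,f in(('notch',.0905,.03,lambda g:g<110),('white',.106,.03,lambda g:g>140)):
        px=proj(p,np.c_[h[0]+r*np.cos(a),h[1]+r*np.sin(a),0*a+z])
        g=cv2.remap(im.min(2),px[:,:1].astype(np.float32),px[:,1:].astype(np.float32),cv2.INTER_LINEAR).ravel()
        k=np.degrees(a[f(g)]); print(nm,k.tolist())
E
python3 -c "
from disc import *
print(telemetry.sense()['ee_pos']);disc('w4.png')"
```

```text
[ 0.55783437 -0.0637081   0.29534852]
lugs 4 hub [0.5621 0.0203] ang [  75.   165.1  -15.  -104.9]
red [344.  22.] [0.6506 0.0828] 35.25456792417858
notch [67.5, 68.0, 68.5, 69.0, 69.5, 70.0, 70.5, 71.0, 71.5, 72.0, 72.5, 73.0, 73.5, 74.0, 74.5, 75.0, 75.5, 76.0, 76.5, 77.0, 77.5, 78.0, 78.5, 79.0, 79.5, 80.0, 80.5, 81.0, 81.5, 82.0, 82.5, 83.0, 83.5, 84.0, 84.5, 85.0, 85.5, 86.0, 86.5, 87.0, 87.5, 88.0, 88.5, 89.0, 89.5, 90.0, 90.5, 91.0, 91.5, 92.0, 92.5, 93.0, 93.5, 94.0, 94.5, 95.0, 95.5, 96.00000000000001, 96.5, 97.0, 97.5, 98.0, 98.5, 99.0, 99.5, 100.0, 100.50000000000001, 101.0, 101.5, 102.0, 102.5, 103.0, 103.5, 104.0, 104.5, 105.00000000000001, 105.5, 106.0, 106.5, 107.0, 107.5, 108.0, 108.5, 109.0, 109.50000000000001, 110.0, 110.5, 111.0, 111.5, 112.0, 112.5, 113.0, 113.5, 114.00000000000001, 114.5, 115.0, 115.49999999999999, 116.00000000000001, 160.5, 161.0, 161.5, 162.0, 162.5, 163.0, 163.5, 164.0, 164.5, 165.0, 165.5, 166.0, 166.5, 167.0, 167.5, 168.0, 168.5, 169.0, 169.5]
white [159.5, 160.0, 160.5, 161.0, 161.5, 162.0, 162.5, 163.0, 163.5]
```

View pics/w4.png

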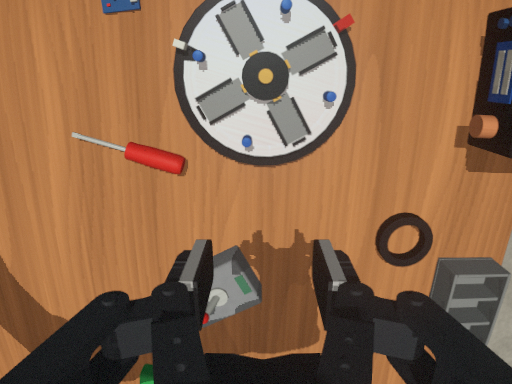

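The notch is at 165.1° and the white mark at 161.4°. That is 6 mm off, so I'll regrip harder and nudge it.

carry_out --increments '[[0.45, [50, -30, 40], [0, 0, 0]], [0.45, [90, -55, 75], [0, 0, 0]], [0.45, [106, -67, 120], [0, 0, 0]], [0.45, [106, -67, 165], [0, 0, 0]], [0.45, [106, -67, 200], [0, 0, 0]], [0.45, [106, -67, 230], [0, 0, 0]], [0.45, [106, -67, 253], [0, 0, 0]], [0.45, [106, -67, 253], [0, 0, 0]], [1, [106, -67, 253], [0, 0, 0]], [1, [106, -67, 253], [0, 0, 0]], [1, [106, -67, 253], [0, 0, 0]], [1, [106, -67, 253], [0, 0, 0]], [1, [109, -66, 253], [0, 0, 0]], [1, [112.5, -65, 253], [0, 0, 0]], [1, [112.5, -65, 253], [0, 0, 0]], [1, [112.5, -65, 253], [0, 0, 0]], [0.45, [112.5, -65, 253], [0, 0, 0]], [0.45, [112.5, -65, 253], [0, 0, 0]], [0.45, [112.5, -65, 210], [0, 0, 0]], [0.45, [112.5, -65, 160], [0, 0, 0]]]' --force 80

```text
time_s: 10.4
ee_pos: [0.483, 0.0478, 0.1295]
tcp_rot: [-2.184, -2.254, 0.005]
ft_force: [2.7, -0.1, 0.3]
width: 0.0467
grip_force: 0.0
```

carry_out --increments '[[0.3, [-50, 30, -50], [0, 0, 0]], [0.3, [-80, 60, -100], [0, 0, 0]], [0.3, [-110, 60, -150], [0, 0, 0]], [0.3, [-110, 60, -160], [0, 0, 0]], [0.3, [-110, 60, -160], [0, 0, 0]]]'

```text
time_s: 10.9
ee_pos: [0.5516, -0.0638, 0.2953]
tcp_rot: [2.186, 2.244, 0.008]
ft_force: [0.6, -0.0, -0.4]
width: 0.0597
grip_force: 0.0
```

```bash
python3 -c "
from disc import *
print(telemetry.sense()['ee_pos']);disc('w5.png')" | cut -c1-150
```

```text
[ 0.55158532 -0.06384015  0.29526687]
lugs 4 hub [0.5623 0.0203] ang [  72.1  162.2  -18.  -107.8]
red [350.  22.] [0.6508 0.0831] 35.35549452130967
notch [67.0, 67.5, 68.0, 68.5, 69.0, 69.5, 70.0, 70.5, 71.0, 71.5, 72.0, 72.5, 73.0, 73.5, 74.0, 74.5, 75.0, 75.5, 76.0, 76.5, 77.0, 77.5, 78.0, 78.5,
white [159.5, 160.0, 160.5, 161.0, 161.5, 162.0, 162.5, 163.0, 163.5]
```

The notch is at 162.2° against white at 161.4°, about 1.3 mm off. Next I'll view the mat.

carry_out --increments '[[0, [257, -83, 0], [0, 0, 0]], [0, [257, -83, 0], [0, 0, 0]], [0, [257, -83, 0], [0, 0, 0]], [0, [257, -83, 0], [0, 0, 0]], [0, [257, -83, 0], [0, 0, 0]], [0, [257, -83, 0], [0, 0, 0]], [0, [257, -83, 0], [0, 0, 0]], [0, [257, -83, 0], [0, 0, 0]]]' --force 50

```text
time_s: 11.75
ee_pos: [0.4564, 0.1937, 0.2884]
tcp_rot: [-2.185, -2.257, 0.003]
ft_force: [-0.4, -0.3, -0.3]
width: 0.0856
grip_force: 0.0
```

```bash
cat > cells.py <<'E'
from h import *
HUB=np.array([.5623,.0203]); N0=162.2
def cells(save,cam='wrist',zt=.025):
    im,p=grab(cam,save); hsv=cv2.cvtColor(im,cv2.COLOR_RGB2HSV)
    g=cv2.inRange(hsv,(45,100,50),(80,255,255)); br=cv2.inRange(hsv,(12,100,90),(32,255,255)); out=[]
    n,l,st,c=cv2.connectedComponentsWithStats(cv2.morphologyEx(g,cv2.MORPH_OPEN,np.ones((3,3))))
    for i in range(1,n):
        if st[i,4]<80: continue
        cc,ss,an=cv2.minAreaRect(np.argwhere(l==i)[:,::-1].astype(np.float32))
        X=plane(p,c[i],zt)[0]
        box=cv2.boxPoints((cc,ss,an)); W=plane(p,box,zt)[:,:2]
        e=[W[1]-W[0],W[2]-W[1]]; e=max(e,key=np.linalg.norm); u=e/np.linalg.norm(e)
        # brass side: sample at +-21mm from the green centre along either axis
        best=None
        for d in(u,-u,np.array([-u[1],u[0]]),np.array([u[1],-u[0]])):
            v=0
            for r in np.arange(.012,.03,.001):
                q=proj(p,[X[0]+d[0]*r,X[1]+d[1]*r,zt])[0].round().astype(int)
                if 0<=q[0]<512 and 0<=q[1]<384: v+=bool(br[q[1],q[0]])
            if best is None or v>best[0]: best=(v,d)
        print(c[i].round(),st[i,4],'X',X.round(4),'brass ang %.1f'%np.degrees(np.arctan2(*best[1][::-1])),'votes',best[0])
E
python3 -c "
from cells import *
s=telemetry.sense();print(s['ee_pos'],s['width'],R.from_rotvec(s['tcp_rot']).as_matrix().round(3).tolist());cells('w6.png')"
```

```text
[0.45640309 0.19374788 0.28841859] 0.08558287806280508 [[-0.032, 0.999, -0.002], [0.999, 0.032, -0.001], [-0.001, -0.002, -1.0]]
[283.  45.] 108 X [0.4767 0.3119 0.025 ] brass ang 80.7 votes 0
[304.  50.] 473 X [0.4999 0.3077 0.025 ] brass ang -9.4 votes 9
[231.  51.] 482 X [0.4175 0.3033 0.025 ] brass ang -174.7 votes 8
[251.  50.] 113 X [0.4408 0.3053 0.025 ] brass ang -88.5 votes 0
[305. 112.] 430 X [0.5054 0.2384 0.025 ] brass ang 23.8 votes 9
[286. 119.] 90 X [0.4837 0.2285 0.025 ] brass ang -65.1 votes 0
```

View pics/w6.png

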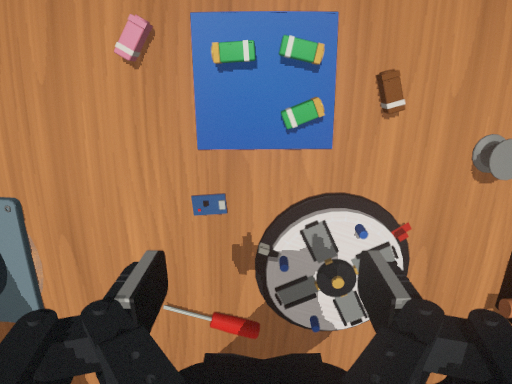

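Three green cells stand out: A at (304,50), C at (231,51) and B at (305,112), all on the mat. The pink at (132,37) and brown at (391,90) are look-alikes. I'll get precise centres from the non-blue silhouettes.

```bash
cat >> cells.py <<'E'
def sil(im,p,seed,zm=.014):
    """silhouette of cell on the blue mat; seed = world xy guess"""
    hsv=cv2.cvtColor(im,cv2.COLOR_RGB2HSV)
    m=255-cv2.inRange(hsv,(100,80,15),(130,255,255))
    m=cv2.morphologyEx(m,cv2.MORPH_OPEN,np.ones((3,3)))
    n,l,st,c=cv2.connectedComponentsWithStats(m); q=proj(p,[*seed,.02])[0].round().astype(int); i=l[q[1],q[0]]
    pts=np.argwhere(l==i)[:,::-1]; W=plane(p,pts,zm)[:,:2]
    cc,ss,an=cv2.minAreaRect((W*1000).astype(np.float32)); u=np.radians(an if ss[0]>ss[1] else an+90)
    print('seed',seed,'px',c[i].round(),'area',st[i,4],'centre mm',np.round(cc,1),'mean',(W.mean(0)*1000).round(1),'size',np.round(ss,1),'axis %.1f'%(np.degrees(u)%180))
    return np.array(cc)/1000,np.degrees(u)%180
E
python3 -c "
from cells import *
im,p=grab('wrist')
for s in((.4999,.3077),(.4175,.3033),(.5054,.2384)): sil(im,p,s)"
```

```text
seed (0.4999, 0.3077) px [301.  48.] area 959 centre mm [499.  309.4] mean [498.8 309.4] size [25.2 51.5] axis 169.2
seed (0.4175, 0.3033) px [232.  50.] area 930 centre mm [418.4 304.4] mean [418.5 304.5] size [51.4 24.1] axis 4.7
seed (0.5054, 0.2384) px [302. 111.] area 857 centre mm [504.7 236.3] mean [504.3 236.6] size [51.9 25.8] axis 24.0
```

carry_out --increments '[[0.3, [114, 46, 50], [0, 0, -78]], [0.3, [114, 46, 100], [0, 0, -78]], [0.3, [114, 46, 150], [0, 0, -78]], [0.3, [114, 46, 190], [0, 0, -78]], [0.3, [114, 46, 190], [0, 0, -78]], [0.3, [114, 46, 190], [0, 0, -78]], [0.3, [114, 46, 190], [0, 0, -78]], [0.3, [114, 46, 190], [0, 0, -78]], [0.3, [114, 46, 190], [0, 0, -78]], [0.3, [114, 46, 190], [0, 0, -78]], [0.3, [114, 46, 190], [0, 0, -78]], [0.3, [114, 46, 225], [0, 0, -78]], [0.3, [114, 46, 260], [0, 0, -78]], [0.3, [114, 46, 278], [0, 0, -78]], [0.3, [114, 46, 278], [0, 0, -78]]]'

```text
time_s: 13.35
ee_pos: [0.4987, 0.3077, 0.0091]
tcp_rot: [-0.284, -3.126, 0.005]
ft_force: [0.6, -0.0, 0.4]
width: 0.0601
grip_force: 0.0
```

carry_out --increments '[[1, [0, 0, 0], [0, 0, 0]], [1, [0, 0, 0], [0, 0, 0]], [1, [0, 0, 0], [0, 0, 0]], [1, [0, 0, 0], [0, 0, 0]], [1, [0, 0, 0], [0, 0, 0]], [1, [0, 0, -40], [0, 0, 0]], [1, [0, 0, -90], [0, 0, 0]], [1, [0, 0, -90], [0, 0, 0]], [1, [0, 0, -90], [0, 0, 0]]]'

```text
time_s: 14.25
ee_pos: [0.501, 0.3095, 0.1031]
tcp_rot: [0.282, 3.126, 0.002]
ft_force: [-0.3, -0.4, -1.8]
width: 0.0202
grip_force: 49.3
```

```bash
cat > goto.py <<'E'
from h import *
import sys
def goto(x,y,z,ang=None):
    s=telemetry.sense(); M=R.from_rotvec(s['tcp_rot']); m=M.as_matrix(); a=np.degrees(np.arctan2(m[1,0],m[0,0]))
    print('at',s['ee_pos'].round(4),'angx %.1f'%a,'tilt',np.degrees(m[:2,2]).round(1),'w',round(s['width'],4),'g',round(s['grip_force'],1),'j7 %.2f t %.1f'%(s['joints'][6],s['time_s']))
    print('shift',M.inv().apply((np.array([x,y,z])-s['ee_pos'])*1000).round(1),'turn z %.1f'%(-(ang-a)) if ang is not None else '')
def bay(a,z=.038,off=0,ang=None):
    h=np.array([.5623,.0203]); r=.056+off; goto(h[0]+r*np.cos(np.radians(a)),h[1]+r*np.sin(np.radians(a)),z,ang)
E
python3 -c "
from goto import *
bay(117.2,.038,0,117.2)
im,p=grab('wrist','w7.png'); cv2.imwrite('pics/w7c.png',cv2.resize(im[150:384,130:390,::-1],None,fx=2,fy=2))"
```

```text
at [0.501  0.3095 0.1031] angx 169.7 tilt [0.2 0.1] w 0.0202 g 49.3 j7 0.25 t 14.2
shift [ -77.7 -229.3   64.9] turn z 52.5
```

View pics/w7c.png

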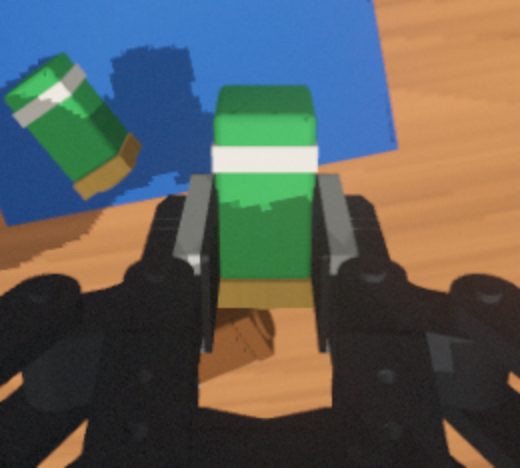

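The crop shows the cell held squarely, with its brass end towards tool -x at (265,292). I'll carry it to the 117° bay and hover.

carry_out --increments '[[1, [-17, -48, 0], [0, 0, 8]], [1, [-33, -96, 0], [0, 0, 16]], [1, [-49, -144, 0], [0, 0, 24]], [1, [-64, -190, 0], [0, 0, 32]], [1, [-77.7, -229, 0], [0, 0, 40]], [1, [-77.7, -229, 0], [0, 0, 48]], [1, [-77.7, -229, 10], [0, 0, 52.5]], [1, [-77.7, -229, 30], [0, 0, 52.5]], [1, [-77.7, -229, 35], [0, 0, 52.5]], [1, [-77.7, -229, 35], [0, 0, 52.5]], [1, [-77.7, -229, 35], [0, 0, 52.5]]]'

```text
time_s: 15.4
ee_pos: [0.5355, 0.0701, 0.0663]
tcp_rot: [-1.635, -2.682, 0.0]
ft_force: [0.2, 0.4, -1.4]
width: 0.0207
grip_force: 49.4
```

```bash
python3 -c "
from goto import *
bay(117.2,.037,0,117.2)
im,p=grab('wrist','w8.png'); cv2.imwrite('pics/w8c.png',cv2.resize(im[100:384,110:410,::-1],None,fx=2,fy=2))"
```

```text
at [0.5355 0.0701 0.0663] angx 117.3 tilt [-0.  0.] w 0.0207 g 49.4 j7 -0.17 t 15.4
shift [-0.6  1.1 29.3] turn z 0.1
```

View pics/w8c.png

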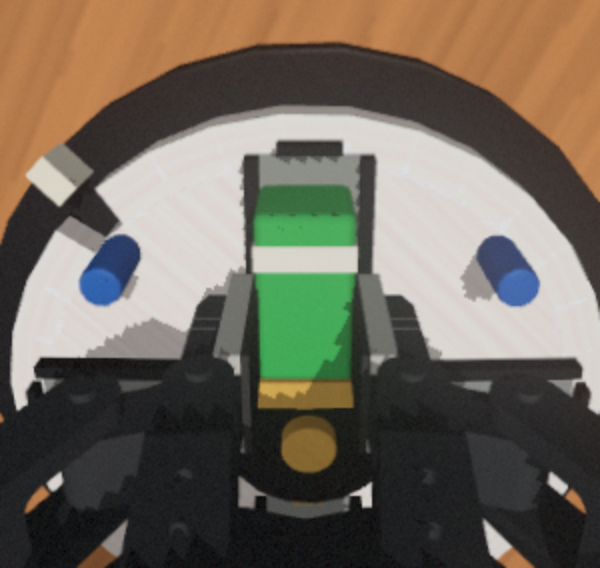

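Aligned over the bay with brass towards the hub. I'll lower and release.

carry_out --increments '[[1, [0, 1, 10], [0, 0, 0]], [1, [-0.5, 1, 20], [0, 0, 0]], [1, [-0.5, 1, 29], [0, 0, 0]], [1, [-0.5, 1, 29], [0, 0, 0]], [1, [-0.5, 1, 29], [0, 0, 0]], [0.45, [-0.5, 1, 29], [0, 0, 0]], [0.45, [-0.5, 1, 29], [0, 0, 0]], [0.45, [-0.5, 1, 29], [0, 0, 0]], [0.45, [-0.5, 1, -10], [0, 0, 0]], [0.45, [-0.5, 1, -50], [0, 0, 0]], [0.45, [-0.5, 1, -100], [0, 0, 0]], [0.45, [-0.5, 1, -150], [0, 0, 0]], [0.45, [-60, 30, -200], [0, 0, 0]], [0.3, [-60, 30, -200], [0, 0, 0]]]'

```text
time_s: 16.85
ee_pos: [0.5918, 0.029, 0.2693]
tcp_rot: [1.634, 2.678, 0.002]
ft_force: [0.1, -0.1, -0.2]
width: 0.059
grip_force: 0.0
```

```bash
python3 -c "
from goto import *; from cells import cells
goto(.5045,.2365,.15,204)
cells('w9.png',zt=.052)
im,p=grab('top','t2.png')
from cells import sil
sil(im,p,(.5045,.2365));sil(im,p,(.4184,.3044))"
```

```text
at [0.5918 0.029  0.2693] angx 117.2 tilt [ 0.2 -0. ] w 0.059 g 0.0 j7 0.08 t 16.9
shift [224.8  16.8 118.8] turn z -86.8
[234.  74.] 90 X [0.5289 0.0914 0.052 ] brass ang 116.9 votes 3
[235.  98.] 521 X [0.5398 0.0703 0.052 ] brass ang -63.6 votes 17
[  9. 356.] 310 X [ 0.3942 -0.4118  0.052 ] brass ang 159.0 votes 6
seed (0.5045, 0.2365) px [186. 214.] area 105 centre mm [504.1 238.2] mean [504.1 238.7] size [53.6 27.7] axis 24.4
seed (0.4184, 0.3044) px [168. 237.] area 106 centre mm [419.8 307.1] mean [419.7 306.4] size [51.7 26.2] axis 1.4
```

carry_out --increments '[[0.3, [225, 17, 0], [0, 0, -87]], [0.3, [225, 17, 0], [0, 0, -87]], [0.3, [225, 17, 0], [0, 0, -87]], [0.3, [225, 17, 0], [0, 0, -87]], [0.3, [225, 17, 50], [0, 0, -87]], [0.3, [225, 17, 100], [0, 0, -87]], [0.3, [225, 17, 150], [0, 0, -87]], [0.3, [225, 17, 180], [0, 0, -87]], [0.3, [225, 17, 180], [0, 0, -87]], [0.3, [225, 17, 180], [0, 0, -87]], [0.3, [225, 17, 180], [0, 0, -87]], [0.3, [225, 17, 210], [0, 0, -87]], [0.3, [225, 17, 240], [0, 0, -87]], [0.3, [225, 17, 259], [0, 0, -87]], [0.3, [225, 17, 259], [0, 0, -87]], [0.3, [225, 17, 259], [0, 0, -87]]]'

```text
time_s: 18.55
ee_pos: [0.5018, 0.2387, 0.0077]
tcp_rot: [0.659, -3.072, -0.001]
ft_force: [0.5, 0.4, -0.3]
width: 0.0597
grip_force: 0.0
```

```bash
python3 -c "
from goto import *
goto(.5045,.2365,.01,204)"
```

```text
at [0.5018 0.2387 0.0077] angx -155.8 tilt [-0.  0.] w 0.0597 g 0.0 j7 0.76 t 18.6
shift [-1.5 -3.1 -2.3] turn z -359.8
```

carry_out --increments '[[1, [0, 0, 0], [0, 0, 0]], [1, [0, 0, 0], [0, 0, 0]], [1, [0, 0, 0], [0, 0, 0]], [1, [0, 0, 0], [0, 0, 0]], [1, [0, 0, 0], [0, 0, 0]], [1, [0, 0, -40], [0, 0, 0]], [1, [0, 0, -90], [0, 0, 0]], [1, [0, 0, -90], [0, 0, 0]], [1, [0, 0, -90], [0, 0, 0]]]'

```text
time_s: 19.45
ee_pos: [0.5027, 0.2382, 0.0985]
tcp_rot: [-0.658, 3.069, -0.0]
ft_force: [-0.8, -0.7, -1.7]
width: 0.0209
grip_force: 49.3
```

```bash
python3 -c "
from goto import *; bay(207.2,.037,0,207.2)"
```

```text
at [0.5027 0.2382 0.0985] angx -155.8 tilt [0.1 0. ] w 0.0209 g 49.3 j7 0.86 t 19.4
shift [  91.1 -226.1   61.4] turn z -363.0
```

carry_out --increments '[[1, [18, -46, 0], [0, 0, -3]], [1, [37, -92, 0], [0, 0, -3]], [1, [56, -138, 0], [0, 0, -3]], [1, [74, -184, 0], [0, 0, -3]], [1, [92.5, -226, 0], [0, 0, -3]], [1, [92.5, -226, 10], [0, 0, -3]], [1, [92.5, -226, 33], [0, 0, -3]], [1, [92.5, -226, 33], [0, 0, -3]], [1, [92.5, -226, 33], [0, 0, -3]]]'

```text
time_s: 20.35
ee_pos: [0.5094, -0.0051, 0.0637]
tcp_rot: [0.741, -3.051, -0.002]
ft_force: [-0.3, 0.4, -0.7]
width: 0.021
grip_force: 49.3
```

```bash
python3 -c "
from goto import *
bay(207.2,.036,.0015,207.2)
im,p=grab('wrist','w10.png'); cv2.imwrite('pics/w10c.png',cv2.resize(im[100:384,110:410,::-1],None,fx=2,fy=2))"
```

```text
at [ 0.5094 -0.0051  0.0637] angx -152.7 tilt [-0.1  0. ] w 0.021 g 49.3 j7 1.28 t 20.4
shift [-1.2 -1.6 27.6] turn z -359.9
```

View pics/w10c.png

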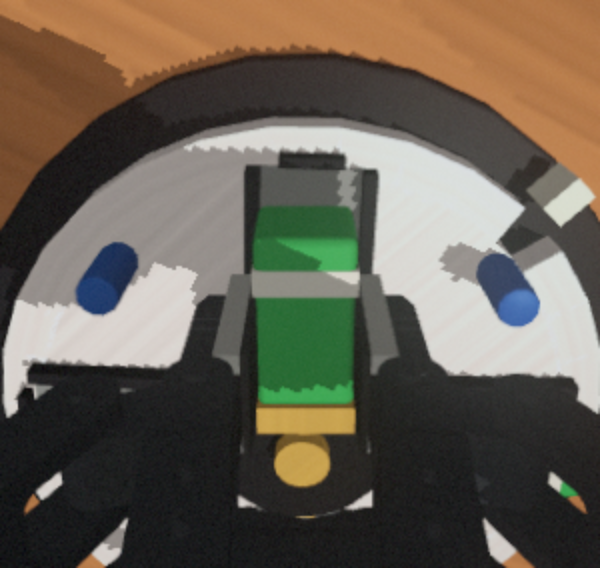

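The cell sits a little hubwards in the grip, and the bay centre looks slightly to the right. I'll measure cell against bay in the same image.

```bash
cat > fit.py <<'E'
from h import *
def fit(a,zc,h=(.5623,.0203)):
    im,p=grab('wrist'); h=np.array(h); d=np.array([np.cos(np.radians(a)),np.sin(np.radians(a))]); l=np.array([-d[1],d[0]]); h3=lambda r,s,z:np.r_[h+r*d+s*l,z]
    S=np.arange(-30,30,.5)/1000
    def prof(r,z,ch): 
        q=proj(p,[h3(r,s,z) for s in S]).astype(np.float32); return cv2.remap(ch,q[:,:1],q[:,1:],cv2.INTER_LINEAR).ravel()
    hsv=cv2.cvtColor(im,cv2.COLOR_RGB2HSV); g=cv2.inRange(hsv,(45,90,30),(80,255,255)); dark=(im.max(2)<75).astype(np.uint8)*255
    for r in(.077,.08,.083):
        k=S[prof(r,.036,dark)>128]*1000; print('rails r',r,k.tolist())
    for r in(.045,.05,.055,.06):
        k=S[prof(r,zc,g)>128]*1000; print('cell r',r,(k.min(),k.max()) if len(k) else None)
    # radial profile of cell top, lip
    Rr=np.arange(20,100,.5)/1000
    q=proj(p,[h3(r,0,zc) for r in Rr]).astype(np.float32); gg=cv2.remap(g,q[:,:1],q[:,1:],cv2.INTER_LINEAR).ravel(); k=Rr[gg>128]*1000; print('green radial',k.min(),k.max(),'n',len(k))
    q=proj(p,[h3(r,0,.036) for r in Rr]).astype(np.float32); gg=cv2.remap(dark,q[:,:1],q[:,1:],cv2.INTER_LINEAR).ravel(); print('dark radial @.036',(Rr[gg>128]*1000).tolist())
E
python3 -c "
from fit import *
z=telemetry.sense()['ee_pos'][2]; fit(207.2,z-.0047+.022)"
```

```text
rails r 0.077 [-19.0, -18.5, -18.0, -17.5, -17.0, -16.5, -16.0, -15.5, 11.5, 12.0, 12.5, 13.0, 13.5, 14.0, 14.5, 15.0, 15.5]
rails r 0.08 [-19.0, -18.5, -18.0, -17.5, -17.0, -16.5, -16.0, -15.5, 11.5, 12.0, 12.5, 13.0, 13.5, 14.0, 14.5, 15.0, 15.5]
rails r 0.083 [-19.0, -18.5, -18.0, -17.5, -17.0, -16.5, -16.0, -15.5, 11.5, 12.0, 12.5, 13.0, 13.5, 14.0, 14.5, 15.0, 15.5]
cell r 0.045 (np.float64(-10.0), np.float64(9.5))
cell r 0.05 (np.float64(-10.5), np.float64(10.0))
cell r 0.055 (np.float64(-10.5), np.float64(10.0))
cell r 0.06 (np.float64(-10.0), np.float64(10.0))
green radial 44.5 90.5 n 80
dark radial @.036 [85.5, 86.0, 86.5, 87.0, 87.5, 88.0, 88.5, 89.0, 89.5, 99.5]
```

carry_out --increments '[[1, [1, 1.5, 10], [0, 0, 0]], [1, [1.5, 1.7, 20], [0, 0, 0]], [1, [1.5, 1.7, 27.5], [0, 0, 0]], [1, [1.5, 1.7, 27.5], [0, 0, 0]], [1, [1.5, 1.7, 27.5], [0, 0, 0]], [0.45, [1.5, 1.7, 27.5], [0, 0, 0]], [0.45, [1.5, 1.7, 27.5], [0, 0, 0]], [0.45, [1.5, 1.7, 27.5], [0, 0, 0]], [0.45, [1.5, 1.7, -10], [0, 0, 0]], [0.45, [1.5, 1.7, -50], [0, 0, 0]], [0.45, [1.5, 1.7, -100], [0, 0, 0]], [0.45, [1.5, 1.7, -150], [0, 0, 0]], [0.45, [-90, 30, -200], [0, 0, 0]], [0.3, [-120, 30, -200], [0, 0, 0]], [0.3, [-120, 30, -200], [0, 0, 0]]]'

```text
time_s: 21.95
ee_pos: [0.6054, 0.0772, 0.2661]
tcp_rot: [-0.738, 3.051, 0.0]
ft_force: [0.6, -0.1, 0.6]
width: 0.0596
grip_force: 0.0
```

```bash
python3 -c "
from goto import *; from cells import cells,sil
goto(.4184,.3044,.15,184.9)
cells('w11.png',zt=.052)
im,p=grab('top','t3.png')
sil(im,p,(.4184,.3044))
from disc import disc; disc('w12.png')" | cut -c1-150
```

```text
at [0.6054 0.0772 0.2661] angx -152.8 tilt [0.2 0.1] w 0.0596 g 0.0 j7 1.39 t 21.9
shift [ 62.8 287.6 115.9] turn z -337.7
[234.  12.] 90 X [ 0.491 -0.014  0.052] brass ang 116.7 votes 0
[234.  38.] 601 X [ 0.5119 -0.003   0.052 ] brass ang 26.5 votes 11
[502.  99.] 442 X [0.4294 0.2776 0.052 ] brass ang -141.8 votes 4
[288.  98.] 531 X [0.5392 0.0717 0.052 ] brass ang -62.6 votes 13
[311.  98.] 94 X [0.5281 0.0928 0.052 ] brass ang 119.5 votes 6
[494. 118.] 125 X [0.4505 0.2811 0.052 ] brass ang 100.3 votes 0
seed (0.4184, 0.3044) px [168. 237.] area 107 centre mm [419.8 307.1] mean [419.6 306.5] size [51.7 26.2] axis 1.4
lugs 4 hub [0.5617 0.0203] ang [-109.2  160.5  -19.5   70. ]
red [248. 184.] [0.6497 0.0829] 35.4379822257941
notch [156.0, 156.5, 157.0, 157.5, 158.0, 158.5, 159.0, 159.5, 160.0, 160.5, 161.0, 161.5, 162.0, 162.5, 163.0, 163.5, 164.0, 164.5, 165.0]
white [159.5, 160.0, 160.5, 161.0, 161.5, 162.0, 162.5, 163.0, 163.5]
```

View pics/w11.png

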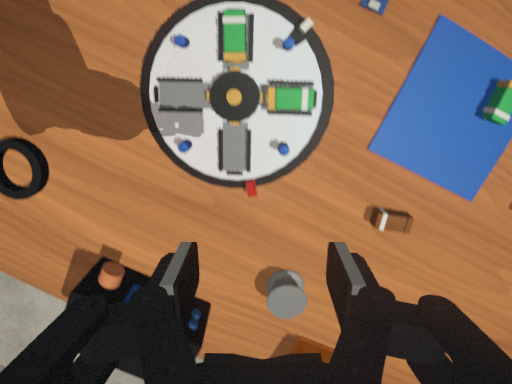

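Both cells lie in their bays. A is at (290,98) and B at (235,38), each with brass to the hub, and the notch is at 160.5°. Now cell C.

carry_out --increments '[[0.3, [63, 288, 0], [0, 0, 22]], [0.3, [63, 288, 0], [0, 0, 22]], [0.3, [63, 288, 0], [0, 0, 22]], [0.3, [63, 288, 0], [0, 0, 22]], [0.3, [63, 288, 50], [0, 0, 22]], [0.3, [63, 288, 100], [0, 0, 22]], [0.3, [63, 288, 140], [0, 0, 22]], [0.3, [63, 288, 180], [0, 0, 22]], [0.3, [63, 288, 190], [0, 0, 22]], [0.3, [63, 288, 190], [0, 0, 22]]]'

```text
time_s: 23.1
ee_pos: [0.4125, 0.2998, 0.0707]
tcp_rot: [0.144, -3.132, 0.008]
ft_force: [-0.4, -0.5, -0.3]
width: 0.0603
grip_force: 0.0
```

```bash
python3 -c "
from goto import *; from cells import sil
goto(.4184,.3044,.01,184.9)"
```

```text
at [0.4125 0.2998 0.0707] angx -174.7 tilt [-0.4 -0.3] w 0.0603 g 0.0 j7 0.32 t 23.1
shift [-6.7  4.3 60.7] turn z -359.6
```

carry_out --increments '[[0.3, [-4, 3, 20], [0, 0, 0]], [0.3, [-4, 3, 40], [0, 0, 0]], [0.3, [-4, 3, 59], [0, 0, 0]], [0.3, [-4, 3, 59], [0, 0, 0]], [0.3, [-4, 3, 59], [0, 0, 0]]]'

```text
time_s: 23.6
ee_pos: [0.4199, 0.3061, 0.0167]
tcp_rot: [-0.142, 3.137, 0.001]
ft_force: [1.2, -0.5, 0.4]
width: 0.0599
grip_force: 0.0
```

```bash
python3 -c "
from goto import *; from cells import sil
goto(.4184,.3044,.01,184.9)"
```

```text
at [0.4199 0.3061 0.0167] angx -174.8 tilt [0.1 0. ] w 0.0599 g 0.0 j7 0.25 t 23.6
shift [ 1.7 -1.6  6.7] turn z -359.7
```

Close enough. I'll lower 7 mm, grasp and lift.

carry_out --increments '[[0.3, [1.5, -1, 7], [0, 0, 0]], [0.3, [1.5, -1, 7], [0, 0, 0]], [1, [1.5, -1, 7], [0, 0, 0]], [1, [1.5, -1, 7], [0, 0, 0]], [1, [1.5, -1, 7], [0, 0, 0]], [1, [1.5, -1, 7], [0, 0, 0]], [1, [1.5, -1, 7], [0, 0, 0]], [1, [1.5, -1, -40], [0, 0, 0]], [1, [1.5, -1, -85], [0, 0, 0]], [1, [1.5, -1, -85], [0, 0, 0]], [1, [1.5, -1, -85], [0, 0, 0]]]'

```text
time_s: 24.7
ee_pos: [0.4184, 0.3052, 0.101]
tcp_rot: [-0.143, 3.137, 0.001]
ft_force: [-0.1, 0.5, -1.1]
width: 0.0206
grip_force: 49.2
```

```bash
python3 -c "
from goto import *; bay(25.5,.038,0,205.5)"
```

```text
at [0.4184 0.3052 0.101 ] angx -174.8 tilt [0.1 0. ] w 0.0206 g 49.2 j7 0.36 t 24.7
shift [-169.8 -277.4   63.2] turn z -380.3
```

carry_out --increments '[[1, [-25, -41, 0], [0, 0, -5]], [1, [-50, -82, 0], [0, 0, -10]], [1, [-75, -122, 0], [0, 0, -15]], [1, [-100, -163, 0], [0, 0, -20]], [1, [-125, -204, 0], [0, 0, -20.3]], [1, [-150, -245, 0], [0, 0, -20.3]], [1, [-170, -277, 0], [0, 0, -20.3]], [1, [-170, -277, 10], [0, 0, -20.3]], [1, [-170, -277, 33], [0, 0, -20.3]], [1, [-170, -277, 33], [0, 0, -20.3]], [1, [-170, -277, 33], [0, 0, -20.3]]]'

```text
time_s: 25.8
ee_pos: [0.6111, 0.0454, 0.0662]
tcp_rot: [0.696, -3.061, -0.001]
ft_force: [0.2, 0.2, 1.3]
width: 0.0209
grip_force: 49.2
```

```bash
python3 -c "
from goto import *
bay(25.5,.038,0,205.5)
from fit import *
z=telemetry.sense()['ee_pos'][2]; fit(25.5,z-.007+.022)
im,p=grab('wrist','w13.png'); cv2.imwrite('pics/w13c.png',cv2.resize(im[100:384,110:410,::-1],None,fx=2,fy=2))"
```

```text
at [0.6111 0.0454 0.0662] angx -154.4 tilt [-0.2  0. ] w 0.0209 g 49.2 j7 1.27 t 25.8
shift [-1.2 -1.7 28.2] turn z -359.9
rails r 0.077 [-30.0, -29.5, -29.0, -28.5, -28.0, -27.5, -27.0, -26.5, -26.0, -25.5, -25.0, -17.0, -16.5, -16.0, -15.5, -15.0, -14.5, -14.0, -13.5, 15.0, 15.5, 16.0, 16.5, 17.0, 17.5, 18.0, 26.0, 26.5, 27.0, 27.5, 28.0, 28.5, 29.0, 29.5]
rails r 0.08 [-30.0, -29.5, -29.0, -28.5, -28.0, -27.5, -27.0, -26.5, -26.0, -17.5, -17.0, -16.5, -16.0, -15.5, -15.0, -14.5, -14.0, -13.5, 15.0, 15.5, 16.0, 16.5, 17.0, 17.5, 18.0, 18.5, 26.5, 27.0, 27.5, 28.0, 28.5, 29.0, 29.5]
rails r 0.083 [-30.0, -29.5, -29.0, -28.5, -28.0, -27.5, -27.0, -26.5, -18.5, -18.0, -17.5, -17.0, -16.5, -16.0, -15.5, -15.0, -14.5, -14.0, -13.5, 14.5, 15.0, 15.5, 16.0, 16.5, 17.0, 17.5, 18.0, 18.5, 19.0, 19.5, 27.5, 28.0, 28.5, 29.0, 29.5]
cell r 0.045 (np.float64(-9.5), np.float64(10.5))
cell r 0.05 (np.float64(-10.0), np.float64(10.5))
cell r 0.055 (np.float64(-10.0), np.float64(10.5))
cell r 0.06 (np.float64(-9.5), np.float64(11.0))
green radial 39.5 79.0 n 67
dark radial @.036 [20.0, 20.5, 21.0, 21.5, 22.0, 22.5, 23.0, 23.5, 24.0, 24.5, 25.0, 25.5, 26.0, 26.5, 27.0, 27.5, 28.0]
```

View pics/w13c.png

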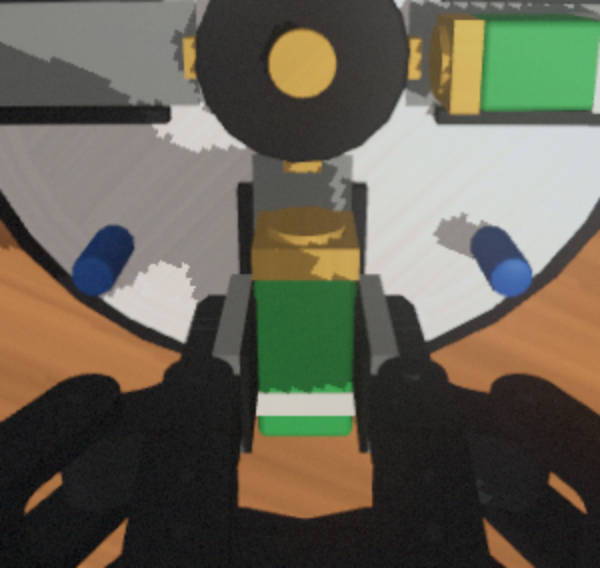

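Cell C is over the bay with brass at (305,255) towards the hub. I need about 2 mm outward.

carry_out --increments '[[1, [-1, 0, 10], [0, 0, 0]], [1, [-2, 0, 20], [0, 0, 0]], [1, [-2, 0, 28], [0, 0, 0]], [1, [-2, 0, 28], [0, 0, 0]], [1, [-2, 0, 28], [0, 0, 0]], [0.45, [-2, 0, 28], [0, 0, 0]], [0.45, [-2, 0, 28], [0, 0, 0]], [0.45, [-2, 0, 28], [0, 0, 0]], [0.45, [-2, 0, -10], [0, 0, 0]], [0.45, [-2, 0, -50], [0, 0, 0]], [0.45, [-2, 0, -100], [0, 0, 0]], [0.45, [-2, 0, -150], [0, 0, 0]], [0.45, [-50, 0, -200], [0, 0, 0]], [0.45, [-90, 0, -200], [0, 0, 0]], [0.45, [-90, 0, -200], [0, 0, 0]]]'

```text
time_s: 27.4
ee_pos: [0.6974, 0.0871, 0.2703]
tcp_rot: [-0.694, 3.057, 0.004]
ft_force: [0.1, 0.4, -0.1]
width: 0.0472
grip_force: 0.0
```

```bash
python3 -c "
from goto import *; from cells import cells
from disc import disc; disc('w14.png')
goto(.5,.1,.3)
cells('w15.png',zt=.052)
grab('side','s2.png')
a=cv2.imread('pics/w15.png'); b=cv2.imread('pics/s2.png')[160:260,180:380]
b=cv2.resize(b,(512,256)); cv2.imwrite('pics/v.png',cv2.vconcat([a[:300],b]))" | cut -c1-150
```

```text
lugs 2 hub [0.6117 0.0436] ang [-64.6 115.4]
red [277. 112.] [0.6513 0.0826] 44.5619667167928
notch [0.0, 0.5, 1.0, 1.5000000000000002, 2.0, 2.5, 3.0000000000000004, 3.5, 4.0, 4.5, 5.0, 5.5, 6.000000000000001, 6.5, 7.0, 7.499999999999999, 8.0, 
white [142.0, 142.5, 143.0, 143.5, 144.0, 144.5, 145.0, 145.5, 146.0, 146.5, 147.0, 147.5, 148.0, 148.5, 258.5, 263.0, 263.5, 264.0, 264.5, 265.0, 265
at [0.6956 0.0862 0.2686] angx -154.4 tilt [0.2 0.1] w 0.0468 g 0.0 j7 1.42 t 27.4
shift [170.4  97.  -31.9] 
[318.   9.] 542 X [0.54   0.0714 0.052 ] brass ang -63.4 votes 13
[342.   9.] 109 X [0.529  0.0924 0.052 ] brass ang 118.4 votes 10
[261.  66.] 554 X [0.6129 0.0441 0.052 ] brass ang -154.0 votes 14
[260.  90.] 100 X [0.6345 0.0541 0.052 ] brass ang 25.6 votes 2
```

View pics/v.png

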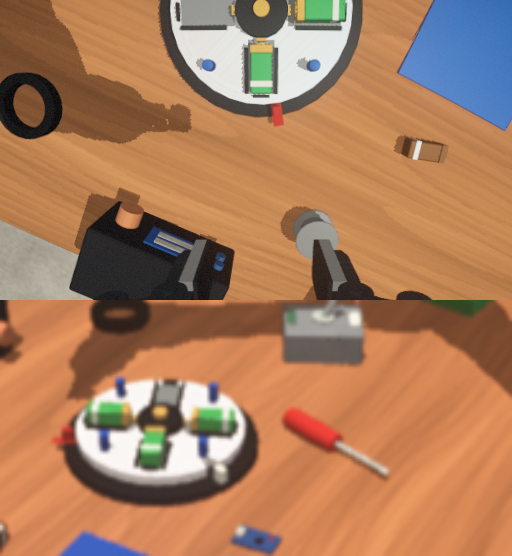

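Three cells lie flat in their bays with brass inwards, and the empty bay is the fourth. Next I'll move to above the notch lug with the tool x axis radial.

```bash
python3 -c "
from goto import *
goto(.4894,.046,.10,160.5)"
```

```text
at [0.6929 0.0838 0.2666] angx -154.4 tilt [-0.1 -0. ] w 0.0467 g 0.0 j7 1.42 t 27.6
shift [199.7  53.7 166.9] turn z -314.9
```

carry_out --increments '[[0.6, [200, 54, 0], [0, 0, 45]], [0.6, [200, 54, 0], [0, 0, 45]], [0.6, [200, 54, 0], [0, 0, 45]], [0.6, [200, 54, 0], [0, 0, 45]], [0.6, [200, 54, 40], [0, 0, 45]], [0.6, [200, 54, 80], [0, 0, 45]], [0.6, [200, 54, 120], [0, 0, 45]], [0.6, [200, 54, 160], [0, 0, 45]], [0.6, [200, 54, 165], [0, 0, 45]], [0.6, [200, 54, 165], [0, 0, 45]]]' --force 80

```text
time_s: 28.55
ee_pos: [0.4882, 0.0456, 0.1019]
tcp_rot: [-0.531, -3.093, 0.001]
ft_force: [0.5, 0.5, -0.6]
width: 0.0341
grip_force: 0.0
```

```bash
python3 -c "
from goto import *
goto(.4894,.046,.04,160.5)
im,p=grab('wrist'); hsv=cv2.cvtColor(im,cv2.COLOR_RGB2HSV)
m=cv2.inRange(hsv,(105,120,30),(125,255,255)); n,l,st,c=cv2.connectedComponentsWithStats(m)
for i in range(1,n):
    if st[i,4]>100: print(c[i].round(),st[i,4],plane(p,c[i],.048).round(4))"
```

```text
at [0.4882 0.0456 0.1019] angx 160.5 tilt [-0.2 -0. ] w 0.0341 g 0.0 j7 0.51 t 28.6
shift [-1.1  0.9 61.9] turn z 0.0
[301.  25.] 1958 [[0.3936 0.1007 0.048 ]]
[473.  84.] 13897 [[0.4545 0.1867 0.048 ]]
[265. 215.] 233 [[0.4911 0.0457 0.048 ]]
```

carry_out --increments '[[0.6, [-1, 1, 25], [0, 0, 0]], [0.6, [-1, 1, 45], [0, 0, 0]], [0.6, [-1, 1, 62], [0, 0, 0]], [0.6, [-1, 1, 62], [0, 0, 0]], [1, [-1, 1, 62], [0, 0, 0]], [1, [-1, 1, 62], [0, 0, 0]], [1, [-1, 1, 62], [0, 0, 0]], [1, [-1, 1, 62], [0, 0, 0]]]'

```text
time_s: 29.4
ee_pos: [0.4924, 0.0468, 0.0423]
tcp_rot: [0.531, 3.094, 0.0]
ft_force: [-1.8, -0.9, 7.2]
width: 0.0077
grip_force: 78.4
```

```bash
python3 -c "
from goto import *
s=telemetry.sense(); M=R.from_rotvec(s['tcp_rot']); h=np.array([.562,.0203]); v=(s['ee_pos'][:2]-h)*1000; r=np.hypot(*v); a0=np.degrees(np.arctan2(v[1],v[0])); print(s['ee_pos'],s['width'],s['grip_force'],r,a0)
for T in ((np.arange(-4,-78,-4)),):
  pass
for a in np.r_[np.arange(-4.2,-126,-4.2)]:
  w=np.radians(a0+a); d=r*np.array([np.cos(w),np.sin(w)])-v; print(round(a,1),M.inv().apply([*d,0])[:2].round(1).tolist())
"
```

```text
[0.49235184 0.04678545 0.04226245] 0.0076770115874496645 78.41982007026672 74.51406161568887 159.17944617445923
-4.2 [-0.3, 5.5]
-8.4 [-1.1, 10.9]
-12.6 [-2.2, 16.2]
-16.8 [-3.7, 21.5]
-21.0 [-5.6, 26.6]
-25.2 [-7.8, 31.6]
-29.4 [-10.4, 36.3]
-33.6 [-13.4, 40.9]
-37.8 [-16.7, 45.3]
-42.0 [-20.3, 49.4]
-46.2 [-24.2, 53.2]
-50.4 [-28.3, 56.8]
-54.6 [-32.8, 60.0]
-58.8 [-37.4, 62.9]
-63.0 [-42.2, 65.4]
-67.2 [-47.2, 67.6]
-71.4 [-52.4, 69.4]
-75.6 [-57.6, 70.9]
-79.8 [-63.0, 71.9]
-84.0 [-68.4, 72.5]
-88.2 [-73.9, 72.8]
-92.4 [-79.3, 72.6]
-96.6 [-84.8, 72.1]
-100.8 [-90.2, 71.1]
-105.0 [-95.4, 69.8]
-109.2 [-100.6, 68.1]
-113.4 [-105.7, 66.0]
-117.6 [-110.5, 63.5]
-121.8 [-115.2, 60.7]
```

carry_out --increments '[[1, [-0.3, 5.5, 0], [0, 0, 4.2]], [1, [-1, 11, 0], [0, 0, 8.4]], [1, [-2, 16, 0], [0, 0, 12.6]], [1, [-4, 21.5, 0], [0, 0, 16.8]], [1, [-5.5, 26.5, 0], [0, 0, 21]], [1, [-8, 31.5, 0], [0, 0, 25.2]], [1, [-10.5, 36.5, 0], [0, 0, 29.4]], [1, [-13.5, 41, 0], [0, 0, 33.6]], [1, [-16.5, 45, 0], [0, 0, 37.8]], [1, [-20, 49.5, 0], [0, 0, 42]], [1, [-24, 53, 0], [0, 0, 46.2]], [1, [-28, 57, 0], [0, 0, 50.4]], [1, [-33, 60, 0], [0, 0, 54.6]], [1, [-37.5, 63, 0], [0, 0, 58.8]], [1, [-42, 65.5, 0], [0, 0, 63]], [1, [-42, 65.5, 0], [0, 0, 63]], [1, [-42, 65.5, 0], [0, 0, 63]]]'

```text
time_s: 31.1
ee_pos: [0.5542, 0.0949, 0.0423]
tcp_rot: [2.068, 2.362, 0.004]
ft_force: [1.0, -0.6, 5.7]
width: 0.0078
grip_force: 78.8
```

```bash
python3 -c "
from goto import *
s=telemetry.sense(); M=R.from_rotvec(s['tcp_rot']); h=np.array([.562,.0203]); v=(s['ee_pos'][:2]-h)*1000; r=np.hypot(*v); a0=np.degrees(np.arctan2(v[1],v[0])); print(s['ee_pos'],s['width'],s['grip_force'],s['ft_force'],r,a0)
m=M.as_matrix(); print('angx',np.degrees(np.arctan2(m[1,0],m[0,0])))
n=15; T=35.3-a0
for a in np.linspace(0,T,n+1)[1:]:
  w=np.radians(a0+a); d=74.5*np.array([np.cos(w),np.sin(w)])-v; print(round(a,1),M.inv().apply([*d,0])[:2].round(1).tolist())
"
```

```text
[0.55419287 0.09485172 0.0422929 ] 0.007824581244274131 78.83395671844482 [ 1.00981698 -0.62023376  5.69926531] 74.95938748598977 95.97828422005871
angx 97.5772384436942
-4.0 [-0.8, 5.2]
-8.1 [-1.5, 10.4]
-12.1 [-2.6, 15.6]
-16.2 [-4.0, 20.7]
-20.2 [-5.8, 25.6]
-24.3 [-7.9, 30.4]
-28.3 [-10.4, 35.1]
-32.4 [-13.1, 39.5]
-36.4 [-16.2, 43.8]
-40.5 [-19.6, 47.8]
-44.5 [-23.3, 51.6]
-48.5 [-27.2, 55.1]
-52.6 [-31.3, 58.3]
-56.6 [-35.7, 61.2]
-60.7 [-40.3, 63.9]
```

carry_out --increments '[[1, [-0.8, 5, 0], [0, 0, 4]], [1, [-1.5, 10.5, 0], [0, 0, 8]], [1, [-2.5, 15.5, 0], [0, 0, 12]], [1, [-4, 20.5, 0], [0, 0, 16]], [1, [-6, 25.5, 0], [0, 0, 20]], [1, [-8, 30.5, 0], [0, 0, 24]], [1, [-10.5, 35, 0], [0, 0, 28]], [1, [-13, 39.5, 0], [0, 0, 32]], [1, [-16, 44, 0], [0, 0, 36.5]], [1, [-19.5, 48, 0], [0, 0, 40.5]], [1, [-23.5, 51.5, 0], [0, 0, 44.5]], [1, [-27, 55, 0], [0, 0, 48.5]], [1, [-31.5, 58.5, 0], [0, 0, 52.5]], [1, [-35.5, 61, 0], [0, 0, 56.5]], [1, [-40.3, 64, 0], [0, 0, 60.7]], [1, [-40.3, 64, 0], [0, 0, 60.7]], [1, [-40.3, 64, 0], [0, 0, 60.7]], [0.6, [-40.3, 64, 0], [0, 0, 60.7]], [0.6, [-40.3, 64, 0], [0, 0, 60.7]], [0.6, [-40.3, 64, -40], [0, 0, 60.7]]]'

```text
time_s: 33.1
ee_pos: [0.6168, 0.0623, 0.076]
tcp_rot: [-2.978, -0.993, 0.016]
ft_force: [0.2, 0.1, -0.5]
width: 0.0344
grip_force: 0.0
```

```bash
python3 -c "
from goto import *
goto(.50,-.053,.29,85)"
```

```text
at [0.6168 0.0623 0.076 ] angx 36.9 tilt [-0.6 -0.1] w 0.0344 g 0.0 j7 -1.24 t 33.1
shift [-164.6   21.  -212.7] turn z -48.1
```

carry_out --increments '[[0.6, [0, 0, -50], [0, 0, 0]], [0.6, [-20, 20, -95], [0, 0, -8]], [0.6, [-60, 30, -130], [0, 0, -16]], [0.6, [-100, 40, -165], [0, 0, -24]], [0.6, [-135, 50, -200], [0, 0, -32]], [0.6, [-135, 50, -213], [0, 0, -40]], [0.6, [-135, 50, -213], [0, 0, -48]], [0.6, [-135, 50, -213], [0, 0, -48]], [0.6, [-135, 50, -213], [0, 0, -48]]]'

```text
time_s: 34.0
ee_pos: [0.5428, -0.0578, 0.2928]
tcp_rot: [-2.322, -2.115, 0.001]
ft_force: [-0.2, -0.1, -0.1]
width: 0.0342
grip_force: 0.0
```

```bash
python3 -c "
from goto import *; from cells import cells
from disc import disc; disc('w16.png')
goto(.5,.1,.3)
cells('w17.png',zt=.052)
grab('side','s3.png')
a=cv2.imread('pics/w17.png'); b=cv2.imread('pics/s3.png')[160:260,180:380]
b=cv2.resize(b,(512,256)); cv2.imwrite('pics/v2.png',cv2.vconcat([a[:300],b]))" | cut -c1-250
```

```text
lugs 4 hub [0.5625 0.0203] ang [ 125.4   35.2 -144.7  -54.9]
red [343.  19.] [0.6476 0.0806] 35.358945387973385
notch [30.5, 31.0, 31.5, 32.0, 32.5, 33.0, 33.5, 34.0, 34.5, 35.0, 35.5, 36.0, 36.5, 37.0, 37.5, 38.0, 38.5, 39.0, 39.5, 40.0, 68.0, 68.5, 69.0, 69.5, 70.0, 70.5, 71.0, 71.5, 72.0, 72.5, 73.0, 73.5, 74.0, 74.5, 75.0, 75.5, 76.0, 76.5, 77.0, 77.5, 78.
white [159.5, 160.0, 160.5, 161.0, 161.5, 162.0, 162.5, 163.0, 163.5]
at [ 0.5428 -0.0576  0.2926] angx 84.7 tilt [-0.1  0. ] w 0.0338 g 0.0 j7 -0.20 t 34.0
shift [153.  -57.2  -7.3] 
[278.  24.] 541 X [0.5723 0.0767 0.052 ] brass ang -100.1 votes 11
[324.  85.] 476 X [0.6177 0.0106 0.052 ] brass ang 171.7 votes 12
[345.  86.] 100 X [0.6411 0.0071 0.052 ] brass ang -9.3 votes 10
[269. 131.] 440 X [ 0.5532 -0.0349  0.052 ] brass ang 79.8 votes 14
[268. 152.] 88 X [ 0.5492 -0.0584  0.052 ] brass ang -100.1 votes 8
```

View pics/v2.png

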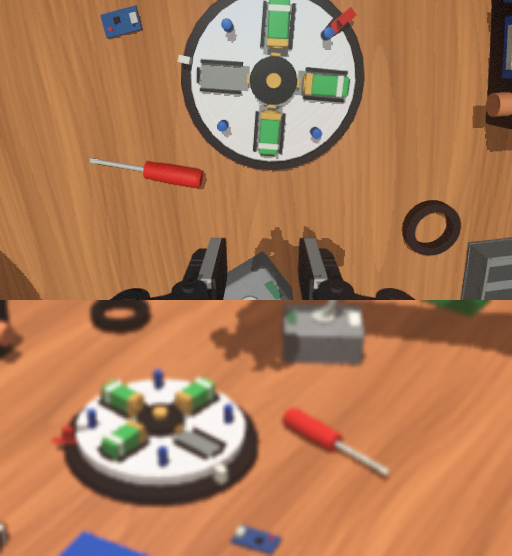

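Disc verified: the notch is at 35.2° against red at 35.3°, and all three cells are flat with brass to the hub. Now I'll flip the toggle back ON.

```bash
python3 -c "
from goto import *
goto(.4566,-.2971,.23,28.8)"
```

```text
at [ 0.5429 -0.0575  0.2926] angx 84.8 tilt [-0.1  0. ] w 0.0342 g 0.0 j7 -0.20 t 34.1
shift [-246.4  -64.1   62.6] turn z 56.0
```

carry_out --increments '[[1, [-246, -64, 62], [0, 0, 56]], [1, [-246, -64, 62], [0, 0, 56]], [1, [-246, -64, 62], [0, 0, 56]], [1, [-246, -64, 62], [0, 0, 56]], [1, [-246, -64, 62], [0, 0, 56]], [1, [-246, -64, 62], [0, 0, 56]], [1, [-246, -64, 62], [0, 0, 56]], [1, [-246, -64, 62], [0, 0, 56]], [1, [-246, -64, 62], [0, 0, 56]], [1, [-246, -64, 62], [0, 0, 56]]]'

```text
time_s: 35.15
ee_pos: [0.4578, -0.2965, 0.2313]
tcp_rot: [-3.041, -0.786, -0.0]
ft_force: [0.0, 0.5, -0.5]
width: 0.0001
grip_force: 0.0
```

```bash
python3 -c "
from goto import *
goto(.4566,-.2971,.067,28.8)
im,p=grab('wrist','w18.png'); hsv=cv2.cvtColor(im,cv2.COLOR_RGB2HSV)
m=cv2.inRange(hsv,(0,150,60),(6,255,255)); n,l,st,c=cv2.connectedComponentsWithStats(m)
for i in range(1,n):
    if st[i,4]>40: print(c[i].round(),st[i,4],plane(p,c[i],.081).round(4))"
```

```text
at [ 0.4578 -0.2965  0.2313] angx 29.0 tilt [0. 0.] w 0.0001 g 0.0 j7 -0.62 t 35.1
shift [ -1.4  -0.  164.3] turn z 0.2
[73. 90.] 1747 [[ 0.4439 -0.1179  0.081 ]]
[261. 131.] 203 [[ 0.4907 -0.2787  0.081 ]]
```

Knob confirmed at (0.4907, -0.2787), 37 mm straight ahead along tool +x.

carry_out --increments '[[1, [-2, 0, 45], [0, 0, 0]], [1, [-2, 0, 90], [0, 0, 0]], [1, [-2, 0, 135], [0, 0, 0]], [1, [-2, 0, 164], [0, 0, 0]], [1, [-2, 0, 164], [0, 0, 0]], [1, [10, 0, 164], [0, 0, 0]], [1, [20, 0, 164], [0, 0, 0]], [1, [30, 0, 164], [0, 0, 0]], [1, [40, 0, 164], [0, 0, 0]], [1, [51, 0, 164], [0, 0, 0]], [1, [51, 0, 164], [0, 0, 0]], [1, [40, 0, 164], [0, 0, 0]], [1, [0, 0, 164], [0, 0, 0]], [1, [0, 0, 120], [0, 0, 0]], [1, [0, 0, 70], [0, 0, 0]], [1, [0, 0, 20], [0, 0, 0]], [1, [0, 0, 0], [0, 0, 0]], [1, [0, 0, 0], [0, 0, 0]], [1, [0, 0, 0], [0, 0, 0]]]'

```text
time_s: 37.1
ee_pos: [0.4568, -0.2973, 0.2311]
tcp_rot: [3.043, 0.782, 0.0]
ft_force: [-0.9, 0.3, -1.1]
width: -0.0003
grip_force: 0.0
```

```bash
python3 -c "
from goto import *; from cells import cells
im,p=grab('wrist','w19.png'); hsv=cv2.cvtColor(im,cv2.COLOR_RGB2HSV)
m=cv2.inRange(hsv,(0,150,60),(6,255,255)); n,l,st,c=cv2.connectedComponentsWithStats(m)
for i in range(1,n):
    if st[i,4]>40: print(c[i].round(),st[i,4],plane(p,c[i],.081).round(4))
cells('t4.png','top',.05)
s=telemetry.sense();print(s['ee_pos'],s['ft_force'],s['time_s'])"
```

```text
[72. 90.] 1748 [[ 0.4437 -0.118   0.081 ]]
[261.  89.] 225 [[ 0.5204 -0.2619  0.081 ]]
[ 0.45621202 -0.29676846  0.2297537 ] [-0.48460023  0.48897536  0.19946722] 37.2
```

The knob is back at its ON position, the arm is clear, and nothing has touched the disc since the check.

```bash
python3 -c "
from cell import sign_off; print(sign_off())"
```

```text
the job is handed in; nothing more can be done
None
```

The job is handed in, with no verdict returned: all three green cells lie flat in their bays with brass to the hub, the notch is at the red mark (35.2° against 35.3°), and the toggle is back ON.

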